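Clear, cover and lock the sample turntable

TASK

Shut down the sample station: first move every jar from the turntable into the green tray, standing upright. Then lower the blue cover level over the turntable so both pins come through its holes and it lies fully home, and lock it with every yellow-headed spring nut: put each into the channel's slot beside the cover, press it down and twist it a quarter turn so it springs up and its grooves catch the lips, with its arm over the cover. Leave everything else on the bench where it is.

Things in the scene. Friction and masses are not known exactly. Their poses are not given: they have to be found in the camera images.
- station: fixed sample station, z up: grey base slab 250 x 270 x 6 mm with a freely spinning white turntable, a channel and two pins. Origin on the table surface under the turntable's axis; turntable 140 mm dia, top at z = 28 mm. Pins at x = 0, y = +90 and -90 mm; channel along y, centred at x = +115 mm; two plain rest posts, 41 mm tall, at x = -82, y = +85 and -85 mm
- slot (a point): middle of the channel's slot, 41 mm above the table at the lips' top; axes as the station's. Aluminium lipped channel along y, 270 mm long, outside 76 mm and inside 69 mm wide; its floor is 6 mm above the table, lips' underside 36 mm, slot between the lips 30 mm wide; the lips' inner edges, 4 mm thick, are turned down to 30 mm above the table
- pin0 (a point): steel locating pin, 12 mm dia with a tapered tip, standing 22 mm above its shoulder; the point is on its axis at the shoulder (41 mm above the table), on which the cover rests
- pin1 (a point): the other pin, like pin0, 180 mm away
- cover_handle (a point): middle of the handle bridge of the blue cover plate (186 along x, 210 along y, 8 mm thick, about 0.5 kg). The black handle is 76 long along the cover's x, 16 mm thick along y, from 8 to 56 mm above the plate's underside; this point is 36 mm above the plate's underside, over its centre. z is the plate's normal. The cover fits either way round
- cover_hole0 (a point): centre of one 15 mm hole through the cover, at its underside, at y = +90 mm of the cover
- cover_hole1 (a point): the other hole of the cover, at y = -90 mm of the cover
- tray: fixed green open tray, outside 100 (x) x 170 (y) x 35 mm tall, walls and floor 5 mm; origin under its centre
- jar1_mid (a point): white sample jar with orange lid, 50 mm dia, 85 mm tall, about 0.2 kg, standing on the turntable; the point is at its centre, half-way up
- jar2_mid (a point): white sample jar with orange lid, 50 mm dia, 85 mm tall, about 0.2 kg, standing on the turntable; the point is at its centre, half-way up
- nut1_grip (a point): spring channel nut standing upright, 100 mm tall, 0.16 kg. Steel bar 60 x 24 x 14 mm, yellow arm above it 88 x 16 x 14 mm, on that a grip block 40 x 16 x 28 mm, 16 mm neck; bar, arm and block lie along x (a half turn makes no difference). The point is the grip's centre: 84 mm over the foot's underside (unpressed), 26 mm over the arm's underside, 52 mm over the bar's top. May be absent
- nut2_grip (a point): a nut like nut1, may be absent. Of every nut: the sprung foot is a plate 56 x 22 x 4 mm under the bar, 14 mm of travel, 3 N to start and 0.5 N more per mm; the bar's top has two grooves across it, 8 mm wide, 7 mm deep, centred 17 mm either side of the middle, for the turned-down lip edges
- nut3_grip (a point): a nut like nut1, may be absent. Of every nut: enters the slot with its bar along it and rests with the grip point 90 mm above the table; to turn freely it must be pressed until the point is below 82 mm (79 is good); turned 90 degrees either way and let up, it stops with the bar's top against the lips, point at 88 mm, arm across the channel over the cover's edge
- tub2: bystander, leave alone: white tub, 72 mm dia, 100 mm tall, origin under its centre
- bottle: bystander, leave alone: glass bottle, 70 mm dia, 170 mm tall, origin under its centre
- spatula: bystander, leave alone: lab spatula lying flat; origin where the handle meets the shank, x along it towards the blade

How it is judged (in metres and radians):
On the way, in this order (a step that is already met when the one before it is completed fails the run):
1. all jars stand upright in the tray (x of jar1_mid in the frame of tray between -0.045 and 0.045 m and y of jar1_mid in the frame of tray between -0.08 and 0.08 m and z of jar1_mid in the frame of tray between 0.038 and 0.056 m and angle between each of jar1_mid, jar2_mid's own z axis and vertical below 0.15 rad and x of jar2_mid in the frame of tray between -0.045 and 0.045 m and y of jar2_mid in the frame of tray between -0.08 and 0.08 m and z of jar2_mid in the frame of tray between 0.038 and 0.056 m), for 0.2 s.
2. the cover is fully home on both pins (((horizontal distance between cover_hole0 and pin0 below 0.004 m and horizontal distance between cover_hole1 and pin1 below 0.004 m) or (horizontal distance between cover_hole0 and pin1 below 0.004 m and horizontal distance between cover_hole1 and pin0 below 0.004 m)) and z of cover_hole0 in the frame of station between 0.036 and 0.0435 m and z of cover_hole1 in the frame of station between 0.036 and 0.0435 m and angle between cover_handle's own z axis and vertical below 0.04 rad), for 0.2 s.
3. every nut is locked in the channel (x of nut1_grip in the frame of station between 0.107 and 0.123 m and y of nut1_grip in the frame of station between -0.1 and 0.1 m and z of nut1_grip in the frame of station between 0.0855 and 0.0905 m and angle between the x axis of each of nut1_grip, nut2_grip, nut3_grip and the x axis of station, either way round below 0.2 rad and angle between each of nut1_grip, nut2_grip, nut3_grip's own z axis and vertical below 0.08 rad and x of nut2_grip in the frame of station between 0.107 and 0.123 m and y of nut2_grip in the frame of station between -0.1 and 0.1 m and z of nut2_grip in the frame of station between 0.0855 and 0.0905 m and x of nut3_grip in the frame of station between 0.107 and 0.123 m and y of nut3_grip in the frame of station between -0.1 and 0.1 m and z of nut3_grip in the frame of station between 0.0855 and 0.0905 m), for 0.2 s.
At the end, for the whole second after the job is handed in: jars upright in the tray (0.15 rad); cover on its pins (holes within 4 mm, level within 0.04 rad, down within 2.5 mm); every nut in the channel within 100 mm of the cover's middle, square across it (0.2 rad), upright, sprung up against the lips (2.5 mm) (all of step 1 and all of step 2 and all of step 3); the robot touches nothing.
It fails at once if a bystander was moved more than 40 mm (distance of any of tub2, bottle, spatula from where it was at the start of the episode above 0.04 m).
It fails at once if a sample jar was tipped over (angle between any of jar1_mid, jar2_mid's own z axis and vertical above 0.8 rad).
Of nut1, nut2, nut3 only 2 to 3 are there at a start; the rules pass over those that are not, and their reading is None.
At some moment in a run one of cover may be knocked a few centimetres aside while the robot is not near it.
It also fails if it takes over 200 s, if anything falls off the work surface, if the arm or the gripper's body presses on something with over 40 N, if the wrist force passes 120 N, or if a joint passes its speed limit or range.

ROBOT

A 6-joint arm with a two-finger parallel gripper is mounted at the origin on the work surface. World frame = base frame: x ahead of the robot, y to its left, z up, the work surface at z = 0. Lengths are in mm, angles in rad, forces in N, time in s.
With the tool pointing down it reaches from about 350 to 775 mm from the base axis. Payload 7.3 kg.
Tool frame: the origin (TCP) lies at the very end of the fingers, on their centre line; the grasp point (between the pads) lies 19 mm behind it; x points along the fingers, y is the direction in which the jaws open and shut, and the axes are right-handed (so a half turn about x gives the same grasp; the last joint's range is limited). The gripper opens to 92 mm and grips with 3 to 60 N. Pads are 19 mm wide; open, the fingers measure 130 mm over their backs; the gripper's body (75 mm by 190 mm) begins 47 mm behind the grasp point.
Start: joints at [-1.449, 0.342, 1.524, -0, 1.275, -0.146], TCP at [138.942, -506.3, 226.741] pointing down, gripper open.
Joint ranges: [-2.53, 2.53], [-0.77, 2.02], [0.04, 2.7], [-1, 4.14], [0.28, 2.66], [-3.11, 3.11]. Speed limits (rad/s): [2.57, 2.57, 3.14, 3.14, 3.14, 3.14].

INTERFACE

Orientations are given as [roll, pitch, yaw] about the fixed x, y, z axes, in that order (R = Rz(yaw) Ry(pitch) Rx(roll)).
In Python, from plant import sensors, capture, bot gives the robot as it stands.
- The arm moves only by the shell command python3 -m crank 'ROWS' [OPENING]. ROWS is JSON, a list of rows, each an object of numbers: "dx", "dy", "dz": the shift along the tool's x, y, z in cm; "spin": the turn about the tool's x in rad. A call has 1 to 20 rows; each row is the pose to reach, as a shift and turn from the pose commanded when the call began, along the tool's axes at that moment; what a row does not reach only later rows make up. A row lasts 1/12 s, in which the tool goes at most 41.7 mm and 7.16 degrees, less where a joint would pass 70% of its speed; a pose out of reach is approached as far as the arm can. A call with a gripper value outside its range is refused whole. OPENING is the opening in per cent of the stroke, from 0 (shut) to 100 (fully open), set as the call begins (- or left out, the last holds). The fingers move at their own pace and stop on an object; the grip force is fixed at half the most. Time passes only in rows, so rows that repeat a pose let the fingers close. It gives the time, the measured TCP pose, the force and the opening at its end, in the units of the state.
- sensors.get_obs(): the state, without advancing time (a new reading comes with each control period).
- capture(name): name is "scene" or "top" or "wrist"; returns a dict with "frame" (384x512x3 uint8, blue, green, red), "vfov" (degrees; the focal length in pixels is half the picture's height over the tangent of half this angle, whatever the lens; pixels are square), "cx", "cy" (the principal point, pixels), "k1" (the pictures are not rectified: a ray, as slopes to the right and down, at radius r is drawn at 1 + k1 r^2 times it, then the intrinsics apply), "view" (4x4, takes a point from world to camera coordinates); the wrist camera has in their place "mount" (4x4, takes a point from camera to tool coordinates, whose origin is the TCP and whose axes are the tool frame's). Camera axes: x right, y down, z forward; pixel columns grow to the right and rows downward; lengths in mm; the calibration is good to about 2 mm. A picture is of the moment at which its call begins: read the wrist's pose just before it. There is no depth.
- bot.close_job(): hands the job in, once; it reports no verdict.
The state is a dict: "time": time; "joint_positions": joint angles; "dq": joint speeds; "tau": joint torques, N m; "tool_pos": TCP position; "tcp_rot": TCP orientation; "contact_force": force on the tool from outside, world axes, zero at the start; "moment": the same for the moment, N m; "grip_width": finger opening in mm.
Only numpy, scipy, OpenCV 4.12 (cv2) and the standard library are available. Lean on these libraries where they do the work, as an engineer would, in place of code of your own. Each camera call takes 0.05 s, during which the arm holds its last target.

## Working session

There is one attempt and no reset: what is moved stays moved. The work goes in short steps, Python scripts to look and compute and a shell command to move; the robot and the scene stay as the last step left them, time stands still between calls to the robot, and variables do not carry over. Pictures are saved under pics/ and viewed, and the job is handed in when it is done.

```bash
ls; mkdir -p pics; python3 - <<'E'
from plant import sensors, capture, bot
import cv2
o=sensors.get_obs(); print(o)
for n in ["scene","top","wrist"]:
    c=capture(n); cv2.imwrite(f"pics/{n}0.png",c["frame"]); print(n,{k:v for k,v in c.items() if k!="frame"})
E
```

```text
pics
{'time': 0.0, 'joint_positions': array([-1.44903586e+00,  3.42706409e-01,  1.52506245e+00, -2.80988233e-05,
        1.27538341e+00, -1.46032746e-01]), 'dq': array([-0.0017899 , -0.00103624,  0.00034612,  0.00042047,  0.00054632,
       -0.00031105]), 'tau': array([-6.70046338e-04, -4.31246102e+01, -2.44220209e+01,  7.17329420e-02,
        5.60350728e-02, -1.11402130e-04]), 'tool_pos': array([ 138.86140637, -505.86171313,  226.03757372]), 'tcp_rot': array([-1.69960295,  1.56923648,  1.70979112]), 'contact_force': array([0.41059875, 0.10978803, 0.42208631]), 'moment': array([ 0.02788559, -0.00520384,  0.04490756]), 'grip_width': 91.83758610629984}
scene {'vfov': 55.39368056440286, 'cx': 257.61150718684513, 'cy': 197.35763642213357, 'k1': -0.10656667166307886, 'view': array([[-4.09848763e-01,  9.12143524e-01, -4.26422028e-03,
         2.16262513e+02],
       [ 7.60331942e-01,  3.39046011e-01, -5.54024495e-01,
        -2.79009628e+02],
       [-5.03904088e-01, -2.30308477e-01, -8.32489445e-01,
         1.43517743e+03],
       [ 0.00000000e+00,  0.00000000e+00,  0.00000000e+00,
     
[... 247 characters left out ...]
-01, -2.38448391e-02, -1.47393557e-01,
         4.33123380e+02],
       [ 1.47364633e-01,  2.97536804e-03, -9.89077758e-01,
         1.34903531e+03],
       [ 0.00000000e+00,  0.00000000e+00,  0.00000000e+00,
         1.00000000e+00]])}
wrist {'vfov': 70.9749110593768, 'cx': 253.22792328038656, 'cy': 192.24546060868744, 'k1': 0.015022347661688862, 'mount': array([[-7.64102355e-04, -3.00604321e-01,  9.53748635e-01,
        -1.58663657e+02],
       [ 9.99999656e-01,  7.73300923e-05,  8.25529729e-04,
         4.43800896e-01],
       [-3.21911273e-04,  9.53748938e-01,  3.00604158e-01,
        -8.08678567e+01],
       [ 0.00000000e+00,  0.00000000e+00,  0.00000000e+00,
         1.00000000e+00]])}
```

View pics/scene0.png

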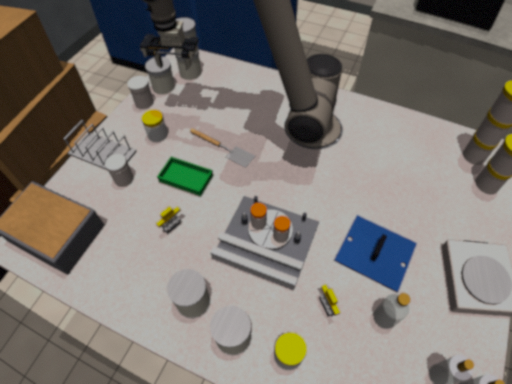

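View pics/top0.png

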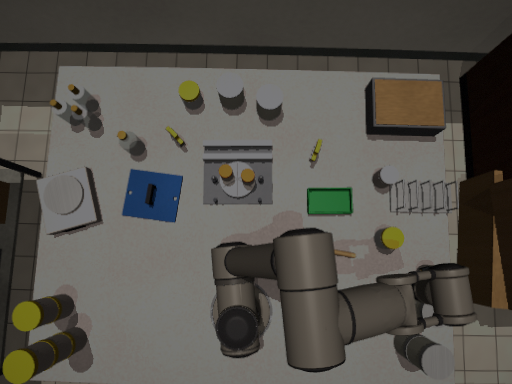

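View pics/wrist0.png

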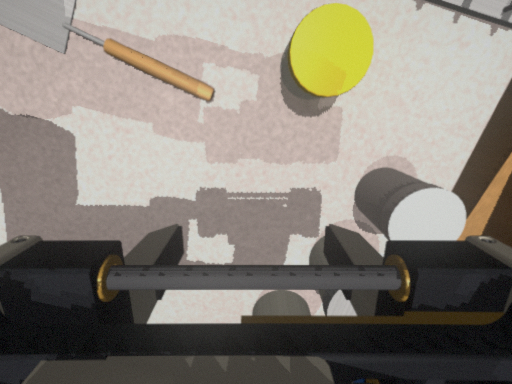

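```bash
cat > h.py <<'E'
import numpy as np, cv2
from scipy.spatial.transform import Rotation as Rn
from plant import sensors, capture, bot
def wpose(o=None):
    o=o or sensors.get_obs()
    T=np.eye(4); T[:3,:3]=Rn.from_euler('xyz',o["tcp_rot"]).as_matrix(); T[:3,3]=o["tool_pos"]; return T
def cam(name,save=None):
    T=wpose(); c=capture(name); c["c2w"]= T@c["mount"] if name=="wrist" else np.linalg.inv(c["view"])
    h=c["frame"].shape[0]; c["f"]=h/2/np.tan(np.radians(c["vfov"]/2))
    if save: cv2.imwrite(f"pics/{save}.png",c["frame"]); np.savez(f"pics/{save}.npz",**c)
    return c
def load(s): 
    d=np.load(f"pics/{s}.npz"); return {k:(d[k] if d[k].ndim else float(d[k])) for k in d.files}
def ray(c,u,v):
    p=np.array([(u-c["cx"])/c["f"],(v-c["cy"])/c["f"]]); s=p.copy()
    for _ in range(30): s=p/(1+c["k1"]*(s@s))
    d=c["c2w"][:3,:3]@np.array([s[0],s[1],1]); return c["c2w"][:3,3],d/np.linalg.norm(d)
def onz(c,u,v,z):
    o,d=ray(c,u,v); return o+d*(z-o[2])/d[2]
def proj(c,P):
    q=np.linalg.inv(c["c2w"])@np.append(P,1); s=q[:2]/q[2]; s=s*(1+c["k1"]*(s@s)); return s*c["f"]+[c["cx"],c["cy"]]
def tri(obs):
    A=np.zeros((3,3));b=np.zeros(3);L=[]
    for c,u,v in obs:
        o,d=ray(c,u,v); M=np.eye(3)-np.outer(d,d); A+=M;b+=M@o;L.append(M)
    x=np.linalg.solve(A,b); r=[np.linalg.norm(M@(x-ray(c,u,v)[0])) for M,(c,u,v) in zip(L,obs)]
    return x,r
def go(x,y,z,yaw=None,T=None):
    """cm along tool axes to bring TCP to x,y,z ; yaw=direction (deg, world) of the tool's y axis (mod 180)"""
    T=wpose() if T is None else T
    d=T[:3,:3].T@(np.array([x,y,z])-T[:3,3])/10
    a=np.degrees(np.arctan2(T[1,1],T[0,1]))
    s=None
    if yaw is not None: # spin about tool x (down) by s decreases world yaw
        e=(yaw-a+90)%180-90; s=np.radians(e)*np.sign(T[2,0])
    print("pos",T[:3,3].round(1),"toolx",T[:3,0].round(3),"yaw_y %.1f"%a,"-> dx %.2f dy %.2f dz %.2f"%tuple(d),"spin",None if s is None else round(s,3))
def blobs(c,lo,hi,amin=10):
    h=cv2.cvtColor(c["frame"],cv2.COLOR_BGR2HSV); m=cv2.inRange(h,np.array(lo),np.array(hi))
    cs,_=cv2.findContours(m,cv2.RETR_EXTERNAL,cv2.CHAIN_APPROX_NONE); out=[]
    for k in cs:
        if cv2.contourArea(k)>=amin:
            M=cv2.moments(k); out.append((M["m10"]/M["m00"],M["m01"]/M["m00"],M["m00"],k))
    return m,sorted(out,key=lambda t:-t[2])
COL=dict(orange=([5,150,120],[17,255,255]),green=([50,120,50],[75,255,255]),blue=([100,120,60],[125,255,255]),yellow=([24,150,120],[34,255,255]))
E
python3 - <<'E'
from h import *
t=cam("top","t1"); s=cam("scene","s1")
print(wpose().round(3))
for n in COL:
  for nm,c in (("top",t),("scene",s)):
    _,b=blobs(c,*COL[n])
    print(n,nm,[(round(u,1),round(v,1),a,onz(c,u,v,0)[:2].round(0).tolist()) for u,v,a,k in b])
for nm,c in (("tb",t),("sb",s)):
    big=cv2.resize(c["frame"],None,fx=3,fy=3,interpolation=cv2.INTER_CUBIC)
    if nm=="tb": cv2.imwrite("pics/tb.png",big[330:780,300:1100])
    else: cv2.imwrite("pics/sb.png",big[440:1000,450:1250])
E
```

```text
[[-0.00000e+00  2.65000e-01 -9.64000e-01  1.38909e+02]
 [ 1.00000e-03 -9.64000e-01 -2.65000e-01 -5.06144e+02]
 [-1.00000e+00 -1.00000e-03 -0.00000e+00  2.26437e+02]
 [ 0.00000e+00  0.00000e+00  0.00000e+00  1.00000e+00]]
orange top []
orange scene [(281.7, 223.1, 162.5, [454.0, 53.0]), (258.1, 209.4, 159.0, [437.0, -39.0])]
green top [(328.6, 200.5, 1031.5, [428.0, -333.0])]
green scene [(185.0, 175.6, 1126.5, [414.0, -336.0])]
blue top [(152.3, 195.4, 2341.0, [432.0, 359.0])]
blue scene [(376.3, 252.8, 3217.5, [433.0, 366.0]), (193.3, 6.3, 19.5, [-622.0, -908.0])]
yellow top [(393.4, 237.5, 297.0, [290.0, -585.0]), (188.5, 89.4, 250.5, [876.0, 240.0]), (318.1, 145.2, 18.5, [651.0, -293.0]), (172.0, 131.5, 18.5, [694.0, 297.0])]
yellow scene [(290.1, 348.5, 752.0, [809.0, 223.0]), (151.2, 117.2, 198.5, [212.0, -618.0]), (329.6, 293.3, 81.0, [616.0, 272.0]), (508.7, 140.7, 62.0, [-274.0, 759.0]), (508.5, 86.3, 60.0, [-652.0, 755.0]), (335.1, 308.8, 35.5, [654.0, 301.0]), (165.6, 211.3, 35.0, [571.0, -319.0]), (160.3, 222.0, 22.5, [614.0, -313.0]), (175.7, 209.9, 14.5, [552.0, -291.0])]
```

View pics/tb.png

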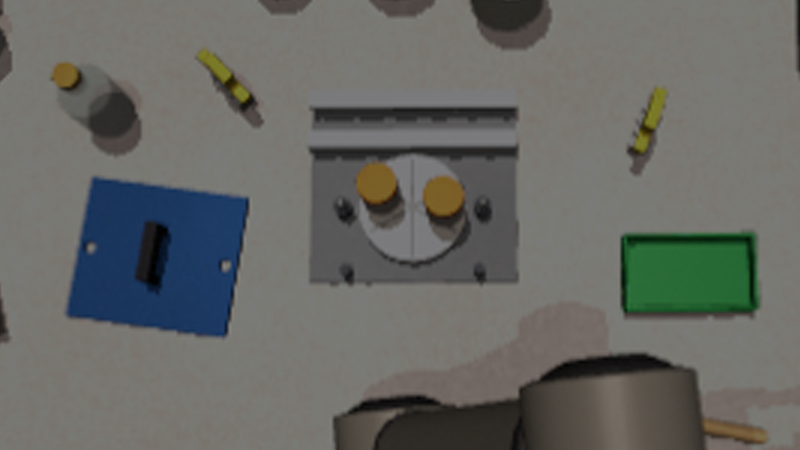

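View pics/sb.png

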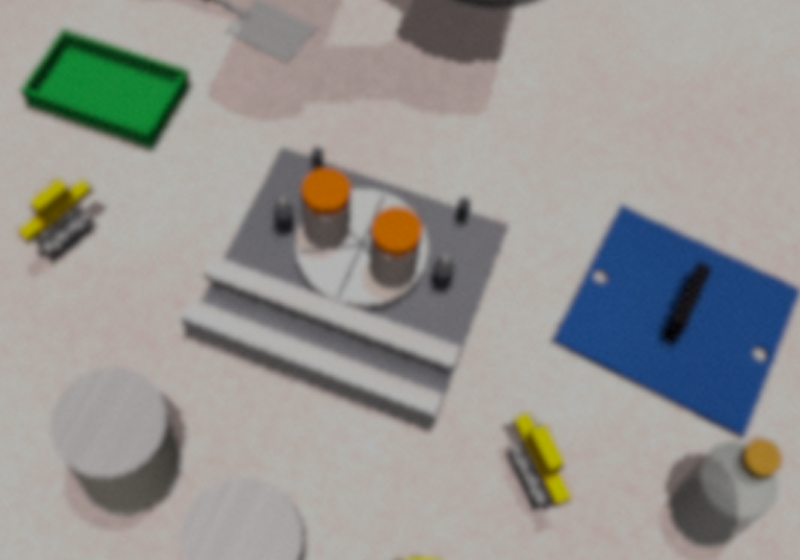

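```bash
python3 - <<'E'
from h import *
t=load("t1"); s=load("s1")
h=cv2.cvtColor(t["frame"],cv2.COLOR_BGR2HSV)
print(h[135+0, 172],h[172,226],h[176,247])
m,b=blobs(t,[8,140,90],[22,255,255],15)
for u,v,a,k in b: print(round(u,1),round(v,1),a,onz(t,u,v,113)[:2].round(0))
for z in (113,): print([onz(s,u,v,z)[:2].round(0) for u,v in ((281.7,223.1),(258.1,209.4))])
# station features in top (3x crop coords -> px)
f=lambda x,y:((x+300+1)/3-.5+.0,(y+330+1)/3-.5)
for n,p,z in [("slabTL",(312,283),6),("slabTR",(518,283),6),("chL",(310,150),41),("chR",(517,150),41),("chL2",(310,105),41),("chR2",(517,105),41),("nutA",(224,77),90),("nutB",(651,120),90),("holeA",(91,247),8),("holeB",(226,266),8),("handle",(150,253),50)]:
    u,v=f(*p); print(n,round(u,1),round(v,1),onz(t,u,v,z)[:2].round(0))
g=lambda x,y:((x+450+1)/3-.5,(y+440+1)/3-.5)
for n,p,z in [("chL",(440,415),41),("chR",(186,320),41),("nutA",(546,447),95),("nutB",(50,203),95),("holeA",(758,354),8),("holeB",(600,277),8),("handle",(686,303),50)]:
    u,v=g(*p); print("s",n,round(u,1),round(v,1),onz(s,u,v,z)[:2].round(0))
E
```

```text
[ 26 188  87] [ 21 173 121] [ 20 173 122]
247.3 175.0 115.0 [499. -15.]
224.9 170.7 115.0 [513.  66.]
121.4 134.5 39.0 [641. 457.]
52.5 102.1 19.0 [764. 733.]
73.6 107.8 16.5 [743. 649.]
[array([516.,  72.]), array([501., -10.])]
slabTL 203.8 204.2 [401. 154.]
slabTR 272.5 204.2 [ 408. -113.]
chL 203.2 159.8 [570. 159.]
chR 272.2 159.8 [ 576. -108.]
chL2 203.2 144.8 [630. 162.]
chR2 272.2 144.8 [ 636. -107.]
nutA 174.5 135.5 [649. 264.]
nutB 316.8 149.8 [ 606. -272.]
holeA 130.2 192.2 [441. 445.]
holeB 175.2 198.5 [421. 266.]
handle 149.8 194.2 [429. 354.]
s chL 296.5 284.8 [647. 175.]
s chR 211.8 253.2 [658. -92.]
s nutA 331.8 295.5 [657. 275.]
s nutB 166.5 214.2 [ 620. -262.]
s holeA 402.5 264.5 [443. 451.]
s holeB 349.8 238.8 [424. 274.]
s handle 378.5 247.5 [441. 361.]
```

```bash
python3 -c "
from h import *
go(485,25,310,-10)"
```

```text
pos [ 138.9 -506.1  226.4] toolx [-0.     0.001 -1.   ] yaw_y -74.7 -> dx -8.33 dy -42.07 dz -47.43 spin -1.128
```

```bash
python3 -m crank '[{"dx":-8.4},{"dx":-8.4},{"dx":-8.4,"dy":-42,"dz":-47.4,"spin":-1.13},{"dx":-8.4,"dy":-42,"dz":-47.4,"spin":-1.13},{"dx":-8.4,"dy":-42,"dz":-47.4,"spin":-1.13},{"dx":-8.4,"dy":-42,"dz":-47.4,"spin":-1.13},{"dx":-8.4,"dy":-42,"dz":-47.4,"spin":-1.13},{"dx":-8.4,"dy":-42,"dz":-47.4,"spin":-1.13},{"dx":-8.4,"dy":-42,"dz":-47.4,"spin":-1.13},{"dx":-8.4,"dy":-42,"dz":-47.4,"spin":-1.13},{"dx":-8.4,"dy":-42,"dz":-47.4,"spin":-1.13},{"dx":-8.4,"dy":-42,"dz":-47.4,"spin":-1.13},{"dx":-8.4,"dy":-42,"dz":-47.4,"spin":-1.13},{"dx":-8.4,"dy":-42,"dz":-47.4,"spin":-1.13},{"dx":-8.4,"dy":-42,"dz":-47.4,"spin":-1.13},{"dx":-8.4,"dy":-42,"dz":-47.4,"spin":-1.13},{"dx":-8.4,"dy":-42,"dz":-47.4,"spin":-1.13},{"dx":-8.4,"dy":-42,"dz":-47.4,"spin":-1.13},{"dx":-8.4,"dy":-42,"dz":-47.4,"spin":-1.13},{"dx":-8.4,"dy":-42,"dz":-47.4,"spin":-1.13}]' 100; python3 -c "
from h import *
go(485,25,310,-10)
cam('wrist','w1');cam('top','t2');cam('scene','s2')"
```

```text
pos [ 138.9 -506.1  226.4] toolx [-0.     0.001 -1.   ] yaw_y -74.7 -> dx -8.33 dy -42.07 dz -47.43 spin -1.128invalid input at $[0]: expected keys dx, dy, dz, spin
```

View pics/w1.png

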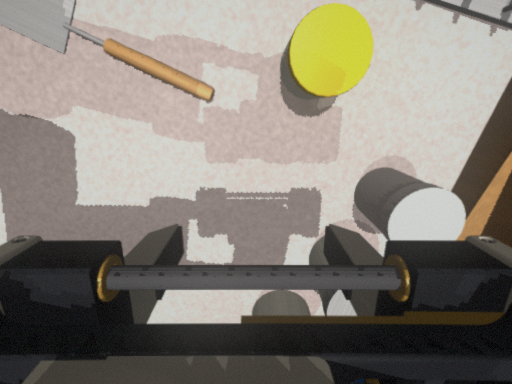

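View pics/s2.png

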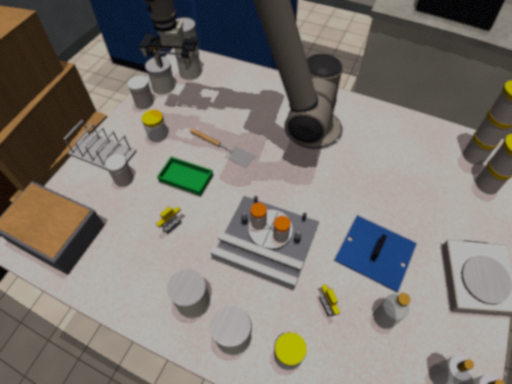

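View pics/t2.png

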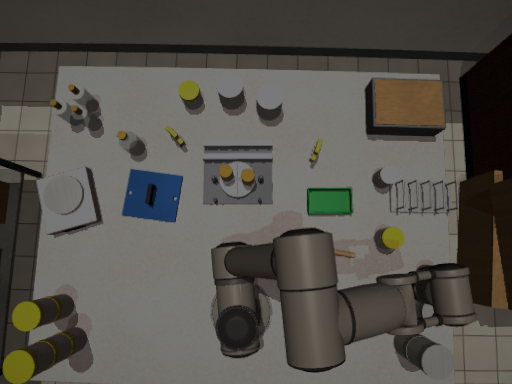

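```bash
python3 -m crank '[{"dx":-8.4,"dy":-5,"dz":-5,"spin":0},{"dx":-8.4,"dy":-5,"dz":-5,"spin":0},{"dx":-8.4,"dy":-42,"dz":-47.4,"spin":-1.13},{"dx":-8.4,"dy":-42,"dz":-47.4,"spin":-1.13},{"dx":-8.4,"dy":-42,"dz":-47.4,"spin":-1.13},{"dx":-8.4,"dy":-42,"dz":-47.4,"spin":-1.13},{"dx":-8.4,"dy":-42,"dz":-47.4,"spin":-1.13},{"dx":-8.4,"dy":-42,"dz":-47.4,"spin":-1.13},{"dx":-8.4,"dy":-42,"dz":-47.4,"spin":-1.13},{"dx":-8.4,"dy":-42,"dz":-47.4,"spin":-1.13},{"dx":-8.4,"dy":-42,"dz":-47.4,"spin":-1.13},{"dx":-8.4,"dy":-42,"dz":-47.4,"spin":-1.13},{"dx":-8.4,"dy":-42,"dz":-47.4,"spin":-1.13},{"dx":-8.4,"dy":-42,"dz":-47.4,"spin":-1.13},{"dx":-8.4,"dy":-42,"dz":-47.4,"spin":-1.13},{"dx":-8.4,"dy":-42,"dz":-47.4,"spin":-1.13},{"dx":-8.4,"dy":-42,"dz":-47.4,"spin":-1.13},{"dx":-8.4,"dy":-42,"dz":-47.4,"spin":-1.13},{"dx":-8.4,"dy":-42,"dz":-47.4,"spin":-1.13}]' 100; python3 -c "
from h import *
go(485,25,310,-10)
cam('wrist','w2')"
```

```text
time: 1.98
tool_pos: [484.6, 24.1, 310.4]
tcp_rot: [-0.89, 1.57, -2.633]
contact_force: [-0.3, -0.5, -0.5]
grip_width: 91.7
pos [484.6  24.1 310.4] toolx [-0.001 -0.    -1.   ] yaw_y -9.9 -> dx 0.04 dy 0.02 dz -0.10 spin 0.002
```

View pics/w2.png

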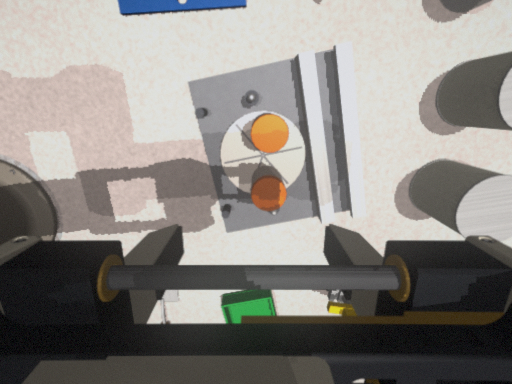

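```bash
python3 -m crank '[{"dx":0,"dy":0,"dz":4,"spin":0},{"dx":0,"dy":0,"dz":8,"spin":0},{"dx":0,"dy":0,"dz":8,"spin":0},{"dx":0,"dy":0,"dz":8,"spin":0}]' 100; python3 - <<'E'
from h import *
a=load("w2"); b=cam('wrist','w3')
h=cv2.cvtColor(a["frame"],cv2.COLOR_BGR2HSV)
for c in (a,b):
    m,bl=blobs(c,[3,170,90],[18,255,255],200)
    for u,v,A,k in bl:
        e=cv2.fitEllipse(k); print(round(u,1),round(v,1),A,np.round(e[0],1),np.round(e[1],1))
big=cv2.resize(b["frame"],None,fx=1.5,fy=1.5); cv2.imwrite("pics/w3b.png",big)
E
```

```text
time: 2.37
tool_pos: [470.2, -57.4, 311.0]
tcp_rot: [0.945, 1.57, -0.805]
contact_force: [0.2, -0.2, -0.1]
grip_width: 91.7
266.9 138.3 619.5 [266.8 136.9] [26.3 37. ]
267.2 137.2 722.0 [267.6 136.7] [27.4 38.1]
256.9 59.1 255.5 [292.3  69.2] [55.9 79.7]
```

View pics/w3b.png

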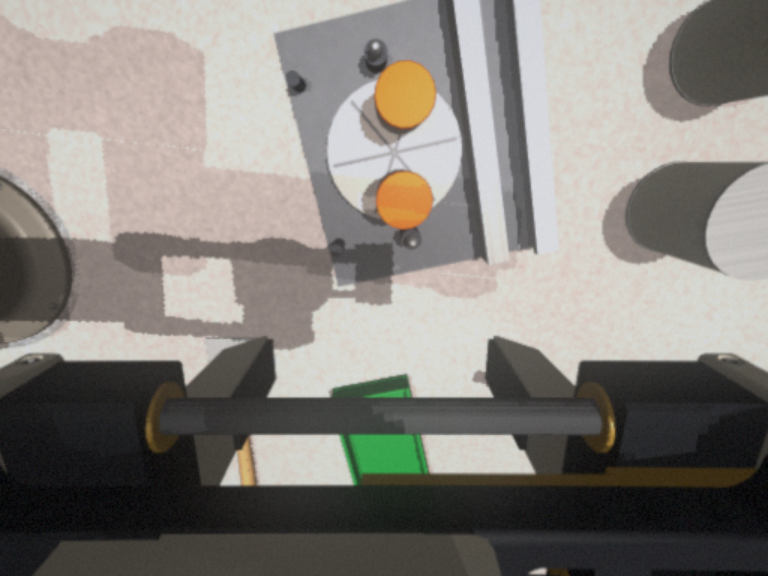

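```bash
python3 - <<'E'
from h import *
for n,(u0,v0,w,h) in (("w2",(180,35,200,150)),("w3",(175,0,200,190))):
    c=load(n); 
    for lo,hi in (([4,120,100],[20,255,255]),):
        m,bl=blobs(c,lo,hi,150)
        for u,v,A,k in bl: 
            e=cv2.fitEllipse(cv2.convexHull(k)); print(n,round(u,1),round(v,1),A,np.round(e[0],1),np.round(e[1],1))
    cv2.imwrite(f"pics/{n}z.png",cv2.resize(c["frame"][v0:v0+h,u0:u0+w],None,fx=4 if h<=150 else 3,fy=4 if h<=150 else 3,interpolation=cv2.INTER_CUBIC))
E
```

```text
w2 268.9 132.9 1088.0 [269.  132.9] [37.4 38.6]
w2 268.3 193.3 887.0 [268.4 193.3] [33.5 35.2]
w3 269.5 62.6 1388.0 [269.5  62.6] [40.2 45.6]
w3 268.8 133.0 1097.0 [268.8 133. ] [37.5 38.6]
```

View pics/w2z.png

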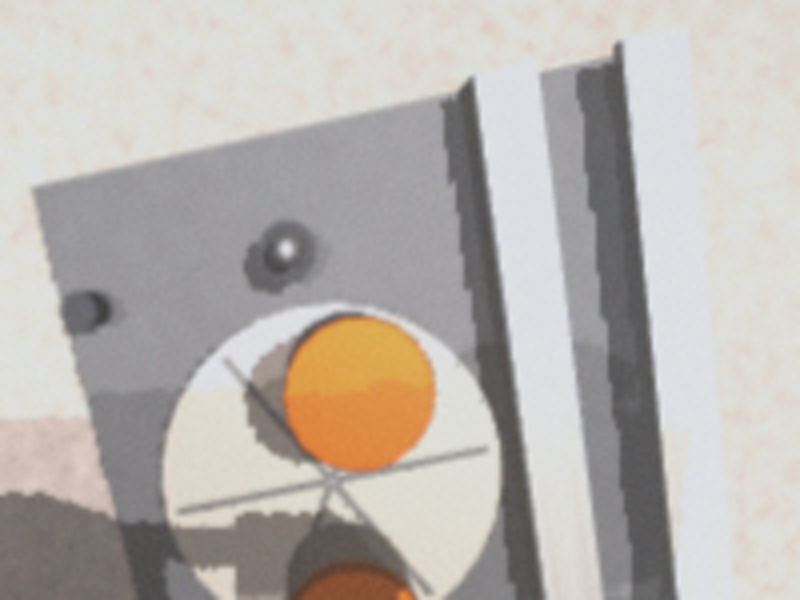

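View pics/w3z.png

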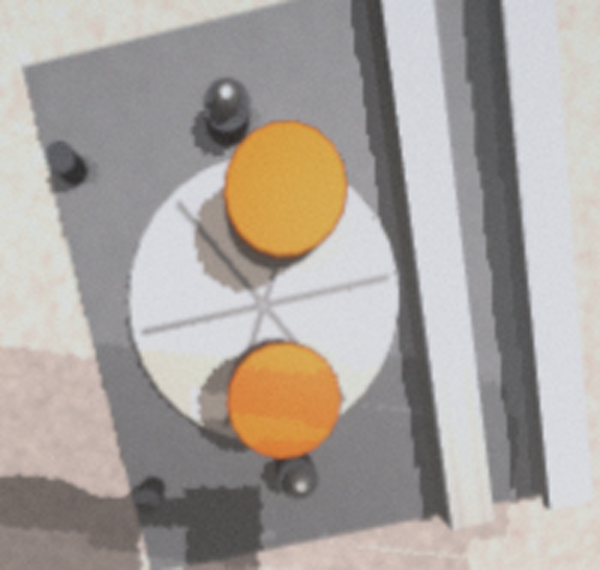

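```bash
python3 - <<'E'
from h import *
a=load("w2");b=load("w3")
A=lambda x,y:(a,180+(x+.5)/4-.5,35+(y+.5)/4-.5)
B=lambda x,y:(b,175+(x+.5)/3-.5,(y+.5)/3-.5)
def P(n,*o):
    x,r=tri(o); print(n,x.round(1),np.round(r,1))
P("jar+y lid",(a,269,132.9),(b,269.5,62.6))
P("jar-y lid",(a,268.4,193.3),(b,268.8,133))
P("hub",A(333,480),B(264,305))
P("pin0tip",A(288,247),B(226,95))
print("pin1 z63",onz(*B(300,478),63).round(1),"pin0 z63",onz(*A(288,247),63).round(1),onz(*B(226,95),63).round(1))
print("hub z28",onz(*A(333,480),28).round(1),onz(*B(264,305),28).round(1))
for n,p in (("Lout",(475,80)),("Lin",(541,72)),("Rin",(622,42)),("Lin2",(603,590)),("Rin2",(676,590)),("Rout",(692,32))): print(n,onz(*A(*p),41).round(1))
for n,p in (("Lin",(434,5)),("Rin",(504,5)),("Lin2",(492,518)),("Rin2",(549,507)),("Lout2",(452,528))): print("B",n,onz(*B(*p),41).round(1))
for z in (113,): print([onz(c,u,v,z).round(1) for c,u,v in ((a,269,132.9),(b,269.5,62.6),(a,268.4,193.3),(b,268.8,133))])
t=load("t1");s=load("s1")
P("jar+y ts",(t,224.9,170.7),(s,281.7,223.1)); P("jar-y ts",(t,247.3,175),(s,258.1,209.4))
E
```

```text
jar+y lid [512.6  68.8 112.4] [0. 0.]
jar-y lid [498.8 -13.2 109.7] [0.3 0.3]
hub [500.4  27.9  29.1] [0.3 0.3]
pin0tip [497.7 118.7  54.9] [0.4 0.4]
pin1 z63 [503.  -57.7  63. ] pin0 z63 [498.  118.3  63. ] [497.1 116.8  63. ]
hub z28 [500.7  27.7  28. ] [500.2  28.   28. ]
Lout [573.6 162.8  41. ]
Lin [597.  161.2  41. ]
Rin [626.1 165.7  41. ]
Lin2 [602.7 -34.   41. ]
Rin2 [632.2 -39.1  41. ]
Rout [650.6 164.5  41. ]
B Lin [596.6 140.   41. ]
B Rin [627.6 134.2  41. ]
B Lin2 [ 603.2 -102.3   41. ]
B Rin2 [ 633.9 -101.7   41. ]
B Lout2 [ 581.3 -104.    41. ]
[array([512.5,  68.9, 113. ]), array([512.6,  68.7, 113. ]), array([499.1, -12.2, 113. ]), array([498.5, -12.8, 113. ])]
jar+y ts [513.4  69.2 107.4] [2.2 2.2]
jar-y ts [499.  -13.2 108.3] [2.2 2.2]
```

```bash
python3 - <<'E'
from h import *
t=load("t1"); s=load("s1")
f=lambda x,y:((x+300.5)/3-.5,(y+330.5)/3-.5)
q=[onz(t,*f(*p),35)[:2] for p in ((623,234),(757,233),(758,313),(623,313))]; print(np.round(q,0),np.mean(q,0))
g=lambda x,y:((x+450.5)/3-.5,(y+440.5)/3-.5)
q=[onz(s,*g(*p),35)[:2] for p in ((25,90),(65,33),(188,70),(150,138))]; print(np.round(q,0),np.mean(q,0))
go(498.8,-12.9,68,-10)
E
```

```text
[[ 471. -245.]
 [ 477. -417.]
 [ 374. -417.]
 [ 370. -245.]] [ 422.78311075 -330.85783799]
[[ 476. -402.]
 [ 384. -405.]
 [ 373. -242.]
 [ 476. -236.]] [ 427.09997213 -321.30650696]
pos [470.5 -56.  311. ] toolx [ 0.  0. -1.] yaw_y -10.2 -> dx 24.30 dy 2.01 dz -4.74 spin -0.003
```

```bash
python3 -m crank '[{"dx":4,"dy":2,"dz":-4.7,"spin":0},{"dx":8,"dy":2,"dz":-4.7,"spin":0},{"dx":12,"dy":2,"dz":-4.7,"spin":0},{"dx":15,"dy":2,"dz":-4.7,"spin":0},{"dx":15,"dy":2,"dz":-4.7,"spin":0},{"dx":18,"dy":2,"dz":-4.7,"spin":0},{"dx":21,"dy":2,"dz":-4.7,"spin":0},{"dx":24.3,"dy":2,"dz":-4.7,"spin":0},{"dx":24.3,"dy":2,"dz":-4.7,"spin":0},{"dx":24.3,"dy":2,"dz":-4.7,"spin":0}]' 100; python3 -c "
from h import *
go(498.8,-12.9,68,-10)"
```

```text
time: 3.25
tool_pos: [499.0, -11.6, 68.6]
tcp_rot: [-1.595, 1.569, 2.945]
contact_force: [0.1, -0.7, 0.4]
grip_width: 91.9
pos [499.  -11.6  68.6] toolx [-0.001  0.    -1.   ] yaw_y -9.9 -> dx 0.06 dy -0.00 dz 0.13 spin 0.002
```

Close and lift.

```bash
python3 -m crank '[{"dx":0,"dy":0,"dz":0.1,"spin":0},{"dx":0,"dy":0,"dz":0.1,"spin":0},{"dx":0,"dy":0,"dz":0.1,"spin":0},{"dx":0,"dy":0,"dz":0.1,"spin":0},{"dx":0,"dy":0,"dz":0.1,"spin":0},{"dx":0,"dy":0,"dz":0.1,"spin":0},{"dx":0,"dy":0,"dz":0.1,"spin":0},{"dx":0,"dy":0,"dz":0.1,"spin":0}]' 42; python3 -m crank '[{"dx":-2,"dy":0,"dz":0.1,"spin":0},{"dx":-5,"dy":0,"dz":0.1,"spin":0},{"dx":-8,"dy":0,"dz":0.1,"spin":0},{"dx":-10,"dy":0,"dz":0.1,"spin":0},{"dx":-10,"dy":0,"dz":0.1,"spin":0}]'; python3 -c "
from h import *
go(424,-300,170,0)"
```

```text
time: 3.92
tool_pos: [498.9, -12.8, 68.0]
tcp_rot: [1.355, 1.57, -0.389]
contact_force: [-0.7, -0.5, 3.2]
grip_width: 49.5
time: 4.33
tool_pos: [500.7, -14.1, 171.4]
tcp_rot: [1.55, 1.564, -0.194]
contact_force: [0.3, -0.2, -2.9]
grip_width: 49.6
pos [500.7 -14.1 171.4] toolx [ 0.007 -0.001 -1.   ] yaw_y -9.9 -> dx 0.12 dy -2.63 dz 29.48 spin -0.173
```

```bash
python3 -m crank '[{"dx":0,"dy":0,"dz":4,"spin":0},{"dx":0,"dy":-1,"dz":8,"spin":-0.1},{"dx":0,"dy":-2.6,"dz":12,"spin":-0.18},{"dx":0,"dy":-2.6,"dz":16,"spin":-0.18},{"dx":0,"dy":-2.6,"dz":20,"spin":-0.18},{"dx":0,"dy":-2.6,"dz":24,"spin":-0.18},{"dx":0,"dy":-2.6,"dz":27,"spin":-0.18},{"dx":0,"dy":-2.6,"dz":28.6,"spin":-0.18},{"dx":0,"dy":-2.6,"dz":28.6,"spin":-0.18},{"dx":0,"dy":-2.6,"dz":28.6,"spin":-0.18}]'; python3 -c "
from h import *
go(424,-292,170,0)
cam('wrist','w4')"
```

```text
time: 5.17
tool_pos: [422.8, -290.9, 165.9]
tcp_rot: [-2.407, 1.567, 2.31]
contact_force: [0.8, -0.4, -2.9]
grip_width: 49.9
pos [ 422.8 -290.9  165.9] toolx [-0.002  0.003 -1.   ] yaw_y 0.3 -> dx -0.41 dy 0.12 dz 0.11 spin 0.005
```

View pics/w4.png

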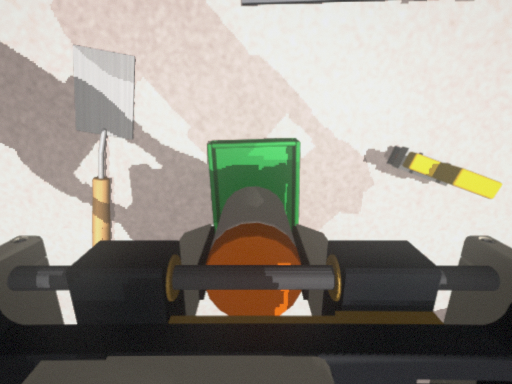

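```bash
python3 - <<'E'
from h import *
a=load("w4"); fr=a["frame"]
cv2.imwrite("pics/w4z.png",cv2.resize(fr[125:230,190:330],None,fx=5,fy=5,interpolation=cv2.INTER_CUBIC))
for p in ((208,142),(300,139),(207,195),(300,195)): print(onz(a,*p,35).round(1))
go(424,-292,41,0)
E
```

```text
[ 373.5 -245.2   35. ]
[ 471.2 -241.5   35. ]
[ 369.6 -304.6   35. ]
[ 474.8 -303.9   35. ]
pos [ 423.  -290.   166.2] toolx [-0.002  0.003 -1.   ] yaw_y 0.4 -> dx 12.52 dy 0.12 dz 0.23 spin 0.006
```

View pics/w4z.png

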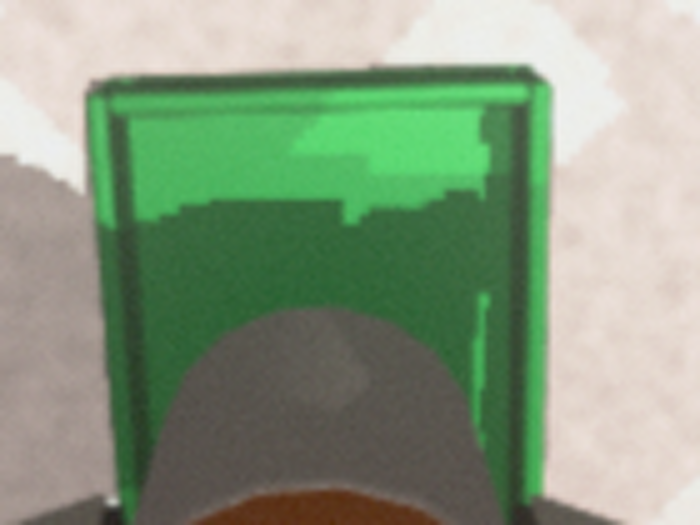

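```bash
python3 -m crank '[{"dx":4,"dy":0.1,"dz":0.2,"spin":0.0},{"dx":8,"dy":0.1,"dz":0.2,"spin":0.0},{"dx":10,"dy":0.1,"dz":0.2,"spin":0.0},{"dx":11.5,"dy":0.1,"dz":0.2,"spin":0.0},{"dx":11.8,"dy":0.1,"dz":0.2,"spin":0.0},{"dx":11.8,"dy":0.1,"dz":0.2,"spin":0.0}]'; python3 -c "
from h import *
go(424,-292,45,0)"
```

```text
time: 5.72
tool_pos: [424.5, -291.3, 48.7]
tcp_rot: [-2.357, 1.568, 2.364]
contact_force: [-0.7, -0.6, -3.2]
grip_width: 49.3
pos [ 424.5 -291.3   48.7] toolx [-0.002  0.002 -1.   ] yaw_y 0.5 -> dx 0.37 dy -0.05 dz 0.07 spin 0.009
```

```bash
python3 -m crank '[{"dx":0.2,"dy":0,"dz":0,"spin":0.0},{"dx":0.35,"dy":0,"dz":0,"spin":0.0},{"dx":0.4,"dy":0,"dz":0,"spin":0.0},{"dx":0.4,"dy":0,"dz":0,"spin":0.0}]'
```

```text
time: 6.05
tool_pos: [425.1, -293.2, 46.4]
tcp_rot: [0.785, 1.569, -0.779]
contact_force: [-0.7, 0.7, -2.8]
grip_width: 49.4
```

```bash
python3 -m crank '[{"dx":0.1,"dy":0,"dz":0,"spin":0.0},{"dx":0.2,"dy":0,"dz":0,"spin":0.0},{"dx":0.2,"dy":0,"dz":0,"spin":0.0}]'
```

```text
time: 6.3
tool_pos: [425.1, -293.4, 45.0]
tcp_rot: [0.761, 1.569, -0.803]
contact_force: [-1.6, 0.9, 7.0]
grip_width: 49.9
```

```bash
python3 -m crank '[{"dx":0,"dy":0,"dz":0,"spin":0.0},{"dx":0,"dy":0,"dz":0,"spin":0.0},{"dx":0,"dy":0,"dz":0,"spin":0.0},{"dx":0,"dy":0,"dz":0,"spin":0.0},{"dx":0,"dy":0,"dz":0,"spin":0.0},{"dx":-2,"dy":0,"dz":0,"spin":0.0},{"dx":-6,"dy":0,"dz":0,"spin":0.0},{"dx":-10,"dy":0,"dz":0,"spin":0.0},{"dx":-13,"dy":0,"dz":0,"spin":0.0},{"dx":-13,"dy":0,"dz":0,"spin":0.0}]' 100;python3 -c "
from h import *
go(512.6,68.8,170,-10)
cam('wrist','w5')"
```

```text
time: 7.13
tool_pos: [427.3, -295.3, 180.1]
tcp_rot: [0.808, 1.559, -0.755]
contact_force: [1.1, -0.5, 0.7]
grip_width: 92.0
pos [ 427.3 -295.3  180.1] toolx [ 0.009 -0.008 -1.   ] yaw_y 0.4 -> dx 0.78 dy 8.78 dz -36.35 spin 0.182
```

View pics/w5.png

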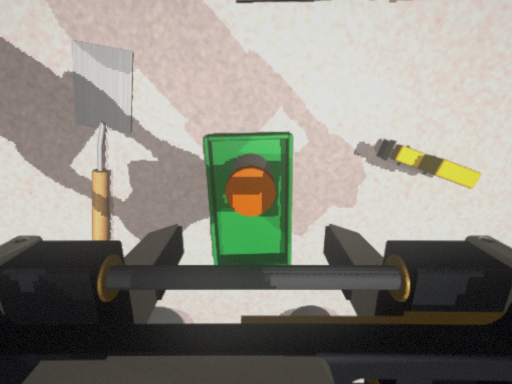

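```bash
python3 -m crank '[{"dx":0,"dy":1,"dz":-4,"spin":0},{"dx":0,"dy":2,"dz":-8,"spin":0.1},{"dx":0,"dy":3,"dz":-12,"spin":0.18},{"dx":0,"dy":4,"dz":-16,"spin":0.18},{"dx":0,"dy":5,"dz":-20,"spin":0.18},{"dx":0,"dy":6,"dz":-24,"spin":0.18},{"dx":0,"dy":7,"dz":-28,"spin":0.18},{"dx":0,"dy":8,"dz":-32,"spin":0.18},{"dx":0,"dy":8.8,"dz":-36.4,"spin":0.18},{"dx":0,"dy":8.8,"dz":-36.4,"spin":0.18},{"dx":0,"dy":8.8,"dz":-36.4,"spin":0.18},{"dx":0,"dy":8.8,"dz":-36.4,"spin":0.18}]' 100;python3 -c "
from h import *
c=cam('wrist','w6')
go(512.6,68.8,68,-10)
for u,v,A,k in blobs(c,[4,120,100],[20,255,255],150)[1]: print(u,v,A,onz(c,u,v,113).round(1))
"
```

```text
time: 8.18
tool_pos: [509.5, 71.4, 172.5]
tcp_rot: [-1.157, 1.568, -2.899]
contact_force: [0.3, -0.1, 0.6]
grip_width: 91.7
pos [509.6  70.6 172.8] toolx [-0.002 -0.001 -1.   ] yaw_y -9.9 -> dx 10.48 dy 0.34 dz 0.12 spin 0.001
259.1409608091024 205.93348784941705 2373.0 [513.9  70.2 113. ]
```

```bash
python3 -m crank '[{"dx":3,"dy":0.4,"dz":0.05,"spin":0},{"dx":6,"dy":0.4,"dz":0.05,"spin":0},{"dx":9,"dy":0.4,"dz":0.05,"spin":0},{"dx":10.5,"dy":0.4,"dz":0.05,"spin":0},{"dx":10.5,"dy":0.4,"dz":0.05,"spin":0},{"dx":10.5,"dy":0.4,"dz":0.05,"spin":0}]' 100; python3 -m crank '[{"dx":0,"dy":0,"dz":0,"spin":0},{"dx":0,"dy":0,"dz":0,"spin":0},{"dx":0,"dy":0,"dz":0,"spin":0},{"dx":0,"dy":0,"dz":0,"spin":0},{"dx":0,"dy":0,"dz":0,"spin":0},{"dx":0,"dy":0,"dz":0,"spin":0},{"dx":0,"dy":0,"dz":0,"spin":0}]' 42;  python3 -m crank '[{"dx":-2,"dy":0,"dz":0,"spin":0},{"dx":-5,"dy":0,"dz":0,"spin":0},{"dx":-9,"dy":0,"dz":0,"spin":0},{"dx":-13,"dy":0,"dz":0,"spin":0},{"dx":-13,"dy":0,"dz":0,"spin":0}]'; python3 -c "
from h import *
go(426.5,-368.5,195,1.5)"
```

```text
time: 8.73
tool_pos: [513.6, 68.9, 68.3]
tcp_rot: [-1.303, 1.569, -3.049]
contact_force: [0.8, -0.5, -0.2]
grip_width: 92.0
time: 9.32
tool_pos: [514.2, 70.5, 68.9]
tcp_rot: [1.505, 1.57, -0.239]
contact_force: [2.3, -0.2, -0.3]
grip_width: 49.8
time: 9.73
tool_pos: [517.7, 70.6, 206.2]
tcp_rot: [1.73, 1.558, -0.013]
contact_force: [0.8, 0.6, -1.2]
grip_width: 50.0
pos [517.7  70.6 206.2] toolx [ 0.013 -0.    -1.   ] yaw_y -9.9 -> dx 1.00 dy -1.45 dz 44.82 spin -0.199
```

```bash
python3 -m crank '[{"dx":0,"dy":0,"dz":4,"spin":0},{"dx":0,"dy":0,"dz":8,"spin":-0.1},{"dx":0,"dy":0,"dz":12,"spin":-0.2},{"dx":0,"dy":-0.4,"dz":16,"spin":-0.2},{"dx":0,"dy":-0.8,"dz":20,"spin":-0.2},{"dx":0,"dy":-1,"dz":24,"spin":-0.2},{"dx":0,"dy":-1.2,"dz":28,"spin":-0.2},{"dx":0,"dy":-1.4,"dz":32,"spin":-0.2},{"dx":0,"dy":-1.4,"dz":36,"spin":-0.2},{"dx":0,"dy":-1.4,"dz":40,"spin":-0.2},{"dx":0,"dy":-1.4,"dz":43,"spin":-0.2},{"dx":0,"dy":-1.4,"dz":44.8,"spin":-0.2},{"dx":0,"dy":-1.4,"dz":44.8,"spin":-0.2},{"dx":0,"dy":-1.4,"dz":44.8,"spin":-0.2},{"dx":0,"dy":-1.4,"dz":44.8,"spin":-0.2}]'; python3 -c "
from h import *
c=cam('wrist','w7')
go(426.5,-368.5,46,1.5)"
```

```text
time: 10.98
tool_pos: [423.0, -367.6, 197.9]
tcp_rot: [-2.617, 1.569, 2.123]
contact_force: [0.1, 0.4, -1.9]
grip_width: 49.7
pos [ 423.2 -367.3  198.2] toolx [-0.001  0.001 -1.   ] yaw_y 1.6 -> dx 15.22 dy 0.33 dz 0.15 spin 0.002
```

View pics/w7.png

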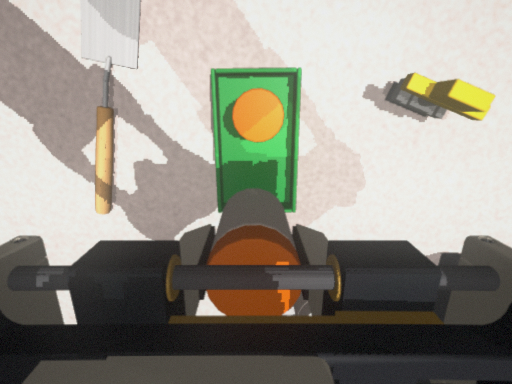

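```bash
python3 - <<'E'
from h import *
a=load("w7"); q=[onz(a,*p,35)[:2] for p in ((213,70),(300,68),(217,211),(296,211))]
print(np.round(q,1),np.mean(q,0)); print(onz(a,258.5,115,90))
a=load("w5"); q=[onz(a,*p,35)[:2] for p in ((205,136),(292,133),(217,265),(291,265))]; print(np.round(q,1))
E
```

```text
[[ 375.  -249.1]
 [ 469.8 -244.5]
 [ 377.1 -414.3]
 [ 478.1 -411.5]] [ 425.00868645 -329.85227069]
[ 425.2343936  -293.46357382   90.        ]
[[ 374.3 -246.3]
 [ 470.4 -242.4]
 [ 381.9 -410.6]
 [ 477.8 -410.4]]
```

```bash
python3 -m crank '[{"dx":4,"dy":0.3,"dz":0.15,"spin":0},{"dx":8,"dy":0.3,"dz":0.15,"spin":0},{"dx":11,"dy":0.3,"dz":0.15,"spin":0},{"dx":14,"dy":0.3,"dz":0.15,"spin":0},{"dx":14.8,"dy":0.3,"dz":0.15,"spin":0},{"dx":14.8,"dy":0.3,"dz":0.15,"spin":0},{"dx":15.0,"dy":0.3,"dz":0.15,"spin":0},{"dx":15.2,"dy":0.3,"dz":0.15,"spin":0},{"dx":15.2,"dy":0.3,"dz":0.15,"spin":0}]'
```

```text
time: 11.78
tool_pos: [427.0, -370.5, 48.3]
tcp_rot: [0.679, 1.568, -0.865]
contact_force: [-0.6, 0.1, -2.5]
grip_width: 49.8
```

```bash
python3 -m crank '[{"dx":0.1,"dy":0,"dz":0,"spin":0},{"dx":0.2,"dy":0,"dz":0,"spin":0},{"dx":0.3,"dy":0,"dz":0,"spin":0},{"dx":0.3,"dy":0,"dz":0,"spin":0}]'
```

```text
time: 12.12
tool_pos: [426.7, -370.5, 45.9]
tcp_rot: [0.641, 1.568, -0.903]
contact_force: [-2.7, 3.0, 9.9]
grip_width: 49.4
```

```bash
python3 -m crank '[{"dx":0,"dy":0,"dz":0,"spin":0.0},{"dx":0,"dy":0,"dz":0,"spin":0.0},{"dx":0,"dy":0,"dz":0,"spin":0.0},{"dx":0,"dy":0,"dz":0,"spin":0.0},{"dx":0,"dy":0,"dz":0,"spin":0.0},{"dx":-2,"dy":0,"dz":0,"spin":0.0},{"dx":-6,"dy":0,"dz":0,"spin":0.0},{"dx":-10,"dy":0,"dz":0,"spin":0.0},{"dx":-14,"dy":0,"dz":0,"spin":0.0},{"dx":-18,"dy":0,"dz":0,"spin":0.0},{"dx":-20,"dy":0,"dz":0,"spin":0.0}]' 100;python3 -c "
from h import *
go(435,290,250,84)
cam('wrist','w8');cam('top','t8');cam('scene','s8')"
```

```text
time: 13.03
tool_pos: [427.1, -370.9, 249.1]
tcp_rot: [0.683, 1.564, -0.86]
contact_force: [1.2, 0.7, -0.3]
grip_width: 92.2
pos [ 427.1 -370.9  249.1] toolx [ 0.005 -0.005 -1.   ] yaw_y 1.6 -> dx -0.45 dy 2.58 dz -66.05 spin -1.439
```

View pics/w8.png

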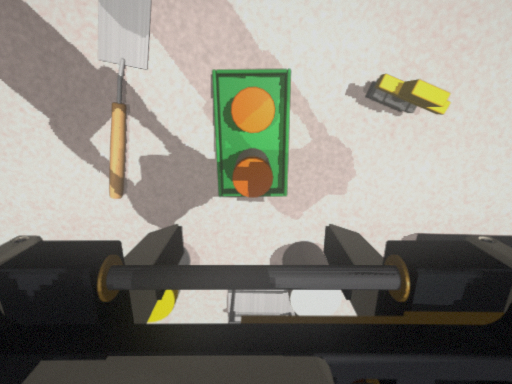

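View pics/t8.png

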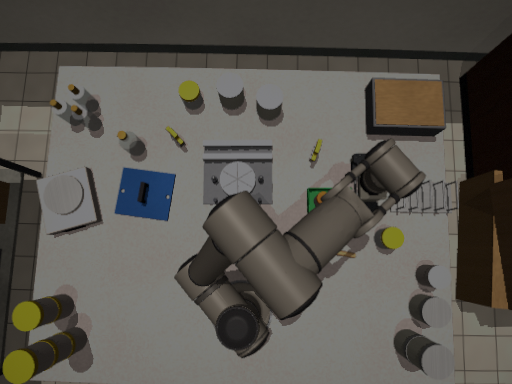

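```bash
python3 -m crank '[{"dx":0,"dy":0.3,"dz":-4,"spin":0},{"dx":0,"dy":0.6,"dz":-8,"spin":0},{"dx":0,"dy":1,"dz":-12,"spin":-0.1},{"dx":0,"dy":1,"dz":-16,"spin":-0.2},{"dx":0,"dy":1,"dz":-20,"spin":-0.3},{"dx":0,"dy":2,"dz":-24,"spin":-0.4},{"dx":0,"dy":2,"dz":-28,"spin":-0.5},{"dx":0,"dy":2,"dz":-32,"spin":-0.6},{"dx":0,"dy":2,"dz":-36,"spin":-0.7},{"dx":0,"dy":2,"dz":-40,"spin":-0.8},{"dx":0,"dy":3,"dz":-44,"spin":-0.9},{"dx":0,"dy":3,"dz":-48,"spin":-1.0},{"dx":0,"dy":3,"dz":-52,"spin":-1.1},{"dx":0,"dy":3,"dz":-56,"spin":-1.2},{"dx":0,"dy":3,"dz":-60,"spin":-1.3},{"dx":0,"dy":3,"dz":-64,"spin":-1.4},{"dx":0,"dy":3,"dz":-67,"spin":-1.4},{"dx":0,"dy":3,"dz":-70,"spin":-1.4},{"dx":0,"dy":3,"dz":-70,"spin":-1.4},{"dx":0,"dy":3,"dz":-70,"spin":-1.4}]' 100;python3 -c "
from h import *
go(437,385,250,84)
cam('wrist','w9')"
```

```text
time: 14.85
tool_pos: [436.1, 331.4, 241.3]
tcp_rot: [-2.431, 1.567, -2.572]
contact_force: [-0.7, -1.1, -0.5]
grip_width: 91.4
pos [436.1 331.4 241.3] toolx [-0.004 -0.002 -1.   ] yaw_y 81.9 -> dx -0.88 dy 5.32 dz -0.67 spin -0.036
```

View pics/w9.png

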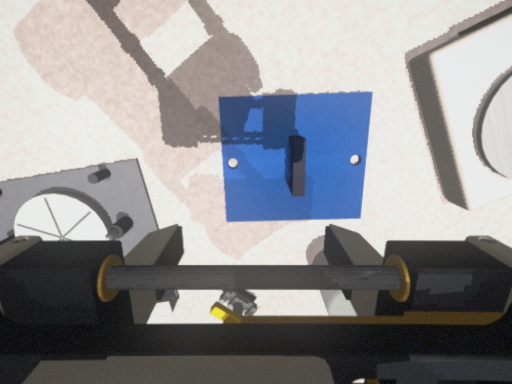

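```bash
python3 -m crank '[{"dx":0,"dy":4,"dz":-0.5,"spin":0},{"dx":0,"dy":5.3,"dz":-0.7,"spin":0},{"dx":0,"dy":5.3,"dz":-0.7,"spin":0},{"dx":0,"dy":5.3,"dz":-0.7,"spin":0}]' 100;python3 - <<'E'
from h import *
a=load("w9");b=cam('wrist','w10')
for c in (a,b):
    m,bl=blobs(c,*COL["blue"],500); k=bl[0][3]
    x,y,w,h=cv2.boundingRect(k); print(bl[0][:3],(x,y,w,h))
    mm=np.zeros_like(m); cv2.drawContours(mm,[k],-1,255,-1)
    hol=cv2.bitwise_and(mm,cv2.bitwise_not(m)); hs=cv2.cvtColor(c["frame"],cv2.COLOR_BGR2HSV)
    br=((hs[...,2]>120)&(hol>0)).astype(np.uint8)*255; dk=((hs[...,2]<60)&(hol>0)).astype(np.uint8)*255
    for nm,q in (("br",br),("dk",dk)):
        cs,_=cv2.findContours(q,cv2.RETR_EXTERNAL,cv2.CHAIN_APPROX_NONE)
        for kk in cs:
            if cv2.contourArea(kk)>12:
                M=cv2.moments(kk); u,v=M["m10"]/M["m00"],M["m01"]/M["m00"]; print(nm,round(u,1),round(v,1),M["m00"],onz(c,u,v,6).round(1),cv2.boundingRect(kk))
cv2.imwrite("pics/w10z.png",cv2.resize(b["frame"][80:230,120:340],None,fx=3.6,fy=3.6,interpolation=cv2.INTER_CUBIC))
E
```

```text
time: 15.23
tool_pos: [437.9, 382.9, 242.8]
tcp_rot: [-2.094, 1.569, -2.238]
contact_force: [0.7, -0.2, 0.4]
grip_width: 91.7
(294.6642183901372, 155.79315450269988, 17223.0) (220, 93, 152, 128)
br 232.7 162.6 77.5 [426.9 300.2   6. ] (228, 158, 11, 11)
br 354.0 158.8 63.0 [446.3 478.    6. ] (350, 154, 9, 11)
dk 291.6 141.7 15.5 [408.6 389.7   6. ] (290, 137, 4, 13)
(261.0158822806586, 160.11809822233144, 16276.0) (183, 96, 150, 127)
br 198.4 165.7 75.0 [426.7 300.4   6. ] (193, 161, 11, 11)
br 318.8 161.6 68.5 [446.1 478.5   6. ] (314, 157, 11, 11)
dk 258.1 141.5 24.0 [404.  393.4   6. ] (254, 140, 10, 6)
```

View pics/w10z.png

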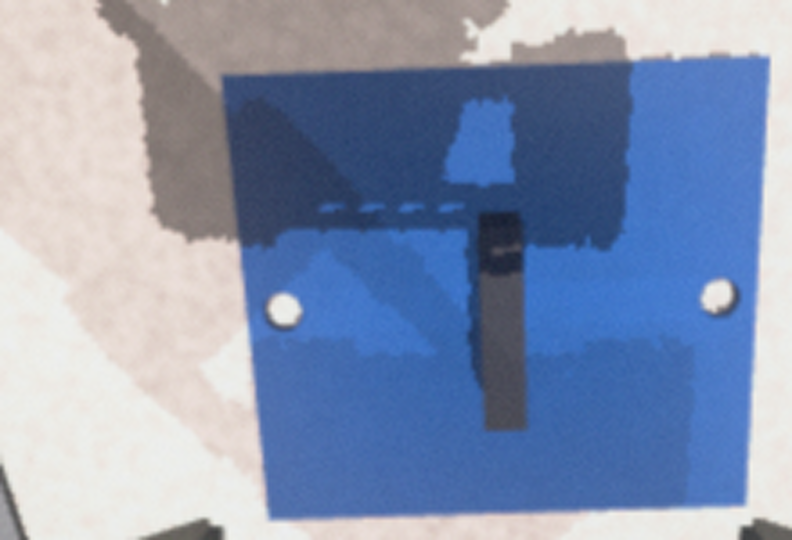

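```bash
python3 - <<'E'
from h import *
b=load("w10"); print(onz(b,259.4,168.6,56))
for p in ((479,213),(520,213),(487,430),(525,430)): print(onz(b,120+p[0]/3.6,80+p[1]/3.6,56).round(1))
go(436.5,389.3,18,83.8)
E
```

```text
[433.00691752 390.42207745  56.        ]
[394.2 387.7  56. ]
[396.3 401.9  56. ]
[474.5 379.1  56. ]
[476.5 393.2  56. ]
pos [438.  382.5 243.1] toolx [-0.001 -0.002 -1.   ] yaw_y 81.7 -> dx 22.50 dy 0.69 dz -0.23 spin -0.037
```

```bash
python3 -m crank '[{"dx":4,"dy":0.7,"dz":-0.25,"spin":-0.04},{"dx":8,"dy":0.7,"dz":-0.25,"spin":-0.04},{"dx":12,"dy":0.7,"dz":-0.25,"spin":-0.04},{"dx":15,"dy":0.7,"dz":-0.25,"spin":-0.04},{"dx":15,"dy":0.7,"dz":-0.25,"spin":-0.04},{"dx":15,"dy":0.7,"dz":-0.25,"spin":-0.04}]' 100;python3 - <<'E'
from h import *
cam("wrist","w11")
go(436.5,389.5,18,83.8)
E
```

```text
time: 15.78
tool_pos: [436.3, 389.7, 93.1]
tcp_rot: [-2.34, 1.567, -2.445]
contact_force: [0.9, 0.4, -0.0]
grip_width: 91.7
pos [437.5 390.8  95.1] toolx [ 0.001  0.    -1.   ] yaw_y 84.0 -> dx 7.71 dy -0.14 dz -0.09 spin 0.003
```

View pics/w11.png

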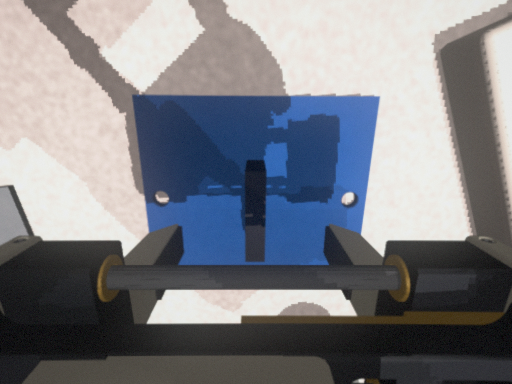

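```bash
python3 -c "
from h import *
b=load('w11'); print(onz(b,162,198,6),onz(b,348.5,198.5,6))"
python3 -m crank '[{"dx":3,"dy":-0.1,"dz":-0.1,"spin":0},{"dx":6,"dy":-0.1,"dz":-0.1,"spin":0},{"dx":7.5,"dy":-0.1,"dz":-0.1,"spin":0},{"dx":7.7,"dy":-0.1,"dz":-0.1,"spin":0},{"dx":7.7,"dy":-0.1,"dz":-0.1,"spin":0},{"dx":7.7,"dy":-0.1,"dz":-0.1,"spin":0}]' 100;python3 -c "
from h import *
go(436.5,389.5,18,83.8)"
```

```text
[427.89283427 301.15604279   6.        ] [446.99005912 479.53592162   6.        ]
time: 16.33
tool_pos: [437.0, 391.4, 19.3]
tcp_rot: [0.683, 1.566, 0.579]
contact_force: [0.3, 0.8, 0.8]
grip_width: 91.7
pos [437.  391.4  19.3] toolx [ 0.004  0.002 -1.   ] yaw_y 84.0 -> dx 0.13 dy -0.19 dz -0.04 spin 0.004
```

```bash

python3 -m crank '[{"dx":0.1,"dy":-0.1,"dz":0,"spin":0},{"dx":0.1,"dy":-0.1,"dz":0,"spin":0},{"dx":0.1,"dy":-0.1,"dz":0,"spin":0},{"dx":0.1,"dy":-0.1,"dz":0,"spin":0},{"dx":0.1,"dy":-0.1,"dz":0,"spin":0},{"dx":0.1,"dy":-0.1,"dz":0,"spin":0},{"dx":0.1,"dy":-0.1,"dz":0,"spin":0},{"dx":0.1,"dy":-0.1,"dz":0,"spin":0},{"dx":0.1,"dy":-0.1,"dz":0,"spin":0},{"dx":0.1,"dy":-0.1,"dz":0,"spin":0},{"dx":0.1,"dy":-0.1,"dz":0,"spin":0},{"dx":0.1,"dy":-0.1,"dz":0,"spin":0}]' 5
python3 -m crank '[{"dx":-1,"dy":0,"dz":0,"spin":0},{"dx":-4,"dy":0,"dz":0,"spin":0},{"dx":-8,"dy":0,"dz":0,"spin":0},{"dx":-11,"dy":0,"dz":0,"spin":0},{"dx":-11,"dy":0,"dz":0,"spin":0},{"dx":-11,"dy":0,"dz":0,"spin":0}]';python3 -c "
from h import *
cam('wrist','w12')
go(500.4,27.9,130,91.6)"
```

```text
time: 17.33
tool_pos: [435.3, 389.6, 15.6]
tcp_rot: [1.343, 1.571, 1.239]
contact_force: [-0.3, 1.5, -1.1]
grip_width: 16.5
time: 17.83
tool_pos: [435.8, 389.9, 127.5]
tcp_rot: [0.661, 1.567, 0.557]
contact_force: [-0.2, -1.2, -4.4]
grip_width: 16.1
pos [434.7 389.1 125.5] toolx [-0.001 -0.001 -1.   ] yaw_y 84.1 -> dx -0.44 dy -35.25 dz 10.27 spin -0.132
```

View pics/w12.png

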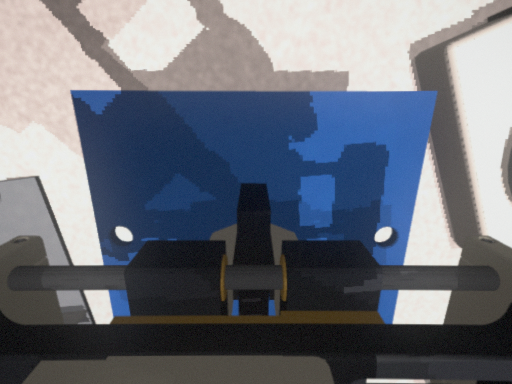

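```bash
python3 - <<'E'
from h import *
b=load('w12'); f=b["frame"]
z=np.hstack([cv2.resize(f[215:255,100:150],None,fx=8,fy=8,interpolation=cv2.INTER_CUBIC),cv2.resize(f[215:255,360:410],None,fx=8,fy=8,interpolation=cv2.INTER_CUBIC)])
cv2.imwrite("pics/w12z.png",z)
E
```

```text
(no output)
```

View pics/w12z.png

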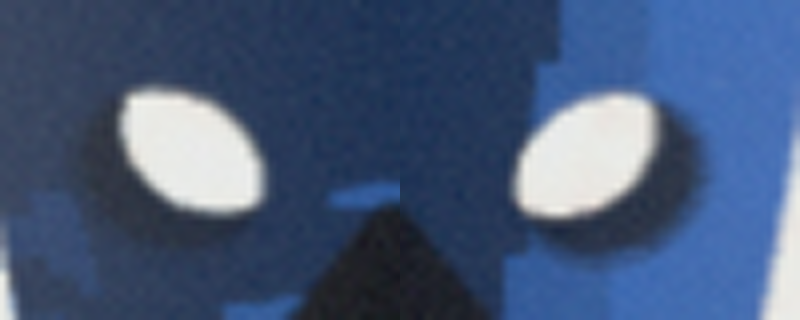

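```bash
python3 - <<'E'
from h import *
b=load('w12'); T=b["c2w"]@np.linalg.inv(b["mount"])
print(T[:3,3])
for dz in (-7,-9,-11):
  P=[onz(b,121.1,235.5,T[2,3]+dz),onz(b,385.6,236.7,T[2,3]+dz)]
  m=(P[0]+P[1])/2; print(dz,np.linalg.norm(P[1]-P[0]).round(1),"mid tool",(T[:3,:3].T@(m-T[:3,3])).round(1),[ (T[:3,:3].T@(p-T[:3,3])).round(1) for p in P])
E
```

```text
[435.82995832 389.86450302 127.50655287]
-7 179.1 mid tool [ 7.  -0.6  1.1] [array([  6.8, -90.1,   0.7]), array([ 7.2, 89. ,  1.6])]
-9 181.2 mid tool [ 9.  -0.6  2.1] [array([  8.8, -91.2,   1.7]), array([ 9.2, 90. ,  2.6])]
-11 183.4 mid tool [11.  -0.6  3.2] [array([ 10.8, -92.3,   2.7]), array([11.2, 91.1,  3.6])]
```

```bash

python3 -m crank '[{"dx":-0.5,"dy":-2,"dz":0.5,"spin":0},{"dx":-0.5,"dy":-5,"dz":1.5,"spin":0},{"dx":-0.5,"dy":-9,"dz":2.5,"spin":-0.05},{"dx":-0.5,"dy":-13,"dz":4,"spin":-0.1},{"dx":-0.5,"dy":-17,"dz":5,"spin":-0.13},{"dx":-0.5,"dy":-21,"dz":6,"spin":-0.13},{"dx":-0.5,"dy":-25,"dz":7.5,"spin":-0.13},{"dx":-0.5,"dy":-29,"dz":8.5,"spin":-0.13},{"dx":-0.5,"dy":-32,"dz":9.5,"spin":-0.13},{"dx":-0.5,"dy":-34,"dz":10,"spin":-0.13},{"dx":-0.5,"dy":-35.2,"dz":10.1,"spin":-0.13},{"dx":-0.5,"dy":-35.2,"dz":10.1,"spin":-0.13},{"dx":-0.5,"dy":-35.2,"dz":10.1,"spin":-0.13},{"dx":-0.5,"dy":-35.2,"dz":10.1,"spin":-0.13}]';python3 -c "
from h import *
go(498.8,28.5,90,91.6)
cam('wrist','w13')
go(498.8,28.5,90,91.6)"
```

```text
time: 19.05
tool_pos: [498.4, 30.1, 129.9]
tcp_rot: [2.817, 1.569, 2.844]
contact_force: [-0.2, 0.5, -4.3]
grip_width: 15.8
pos [498.4  30.1 129.9] toolx [-0.002  0.001 -1.   ] yaw_y 91.5 -> dx 3.99 dy -0.16 dz 0.04 spin -0.001
pos [498.6  30.3 130.2] toolx [-0.001  0.    -1.   ] yaw_y 91.6 -> dx 4.02 dy -0.18 dz 0.02 spin -0.0
```

View pics/w13.png

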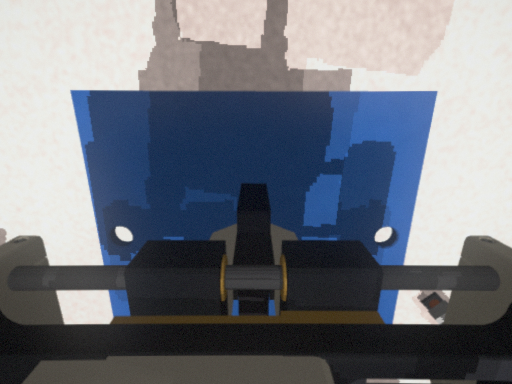

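```bash

python3 -m crank '[{"dx":2,"dy":-0.17,"dz":0.02,"spin":0},{"dx":3.5,"dy":-0.17,"dz":0.02,"spin":0},{"dx":4.2,"dy":-0.17,"dz":0.02,"spin":0},{"dx":4.2,"dy":-0.17,"dz":0.02,"spin":0},{"dx":4.2,"dy":-0.17,"dz":0.02,"spin":0}]';python3 - <<'E'
from h import *
go(498.8,28.5,86,91.6)
c=cam('wrist','w14'); f=c["frame"]; r=lambda a:cv2.resize(a,None,fx=8,fy=8,interpolation=cv2.INTER_CUBIC)
cv2.imwrite("pics/w14z.png",np.hstack([r(f[210:260,95:145]),r(f[210:260,360:410])]))
cam('top','t14');s=cam('scene','s14')
E
```

```text
time: 19.52
tool_pos: [499.4, 28.0, 88.8]
tcp_rot: [3.034, 1.57, 3.062]
contact_force: [-0.1, -0.2, -4.7]
grip_width: 16.0
pos [499.4  28.   88.8] toolx [-0.  0. -1.] yaw_y 91.6 -> dx 0.28 dy 0.05 dz -0.06 spin -0.001
```

View pics/w14z.png

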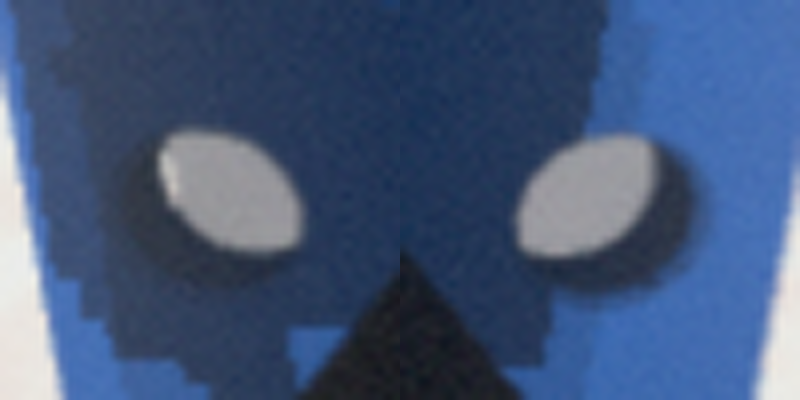

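View pics/s14.png

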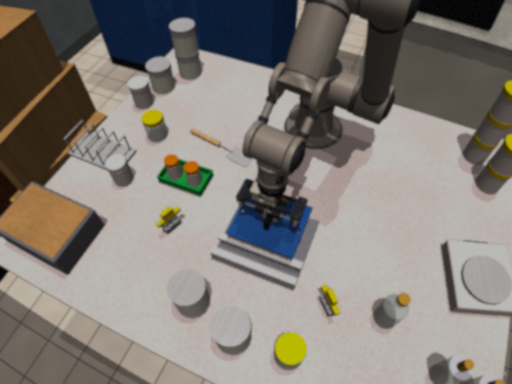

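```bash
python3 - <<'E'
from h import *
c=load('w14'); T=c["c2w"]@np.linalg.inv(c["mount"]); zt=T[2,3]-8
# top-rim ellipse centres
L=(95+(210)/8-.5,210+(208)/8-.5); R=(360+(207)/8-.5,210+(215)/8-.5)
P=[onz(c,*L,zt),onz(c,*R,zt)]; print(np.round(P,1),np.linalg.norm(P[0]-P[1]),(P[0]+P[1])/2)
th=np.radians(1.6); yv=np.array([-np.sin(th),np.cos(th),0]); ctr=np.array([500.4,27.9,63])
for p,o,x0 in ((ctr-90*yv,P[0],95),(ctr+90*yv,P[1],360)):
    u=proj(c,p); print("pin",p.round(1),"crop px",((u-[x0,210])*8+4).round(0))
print("bright spot ->",onz(c,95+168/8-.5,210+165/8-.5,63).round(1), onz(c,95+175/8-.5,210+190/8-.5,63).round(1))
E
```

```text
[[503.1 -62.9  80.8]
 [498.7 117.3  80.8]] 180.1943793492498 [500.87336764  27.1984779   80.75953753]
pin [502.9 -62.1  63. ] crop px [309. 120.]
pin [497.9 117.9  63. ] crop px [125. 120.]
bright spot -> [507.9 -75.6  63. ] [510.4 -75.3  63. ]
```

```bash
python3 - <<'E'
from h import *
c=load('w9'); cv2.imwrite("pics/w9z.png",cv2.resize(c["frame"][150:245,0:170],None,fx=4.5,fy=4.5,interpolation=cv2.INTER_CUBIC))
E
```

```text
(no output)
```

View pics/w9z.png

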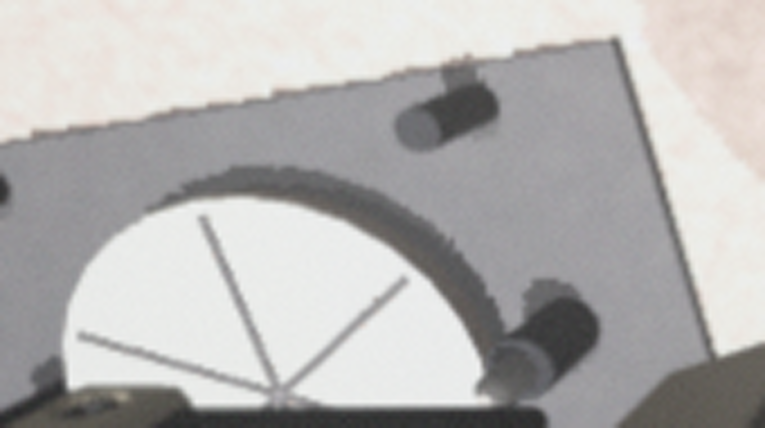

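```bash
python3 - <<'E'
from h import *
c=load('w9'); q=lambda x,y:((x+.5)/4.5-.5,150+(y+.5)/4.5-.5)
print("hub",onz(c,*q(280,392),28),"post",onz(c,*q(420,128),41),"exp 416.1 110.6","pin0",onz(c,*q(488,387),63),"exp 497.9 117.9")
for n,p in (("w2",(269-0,0)),): pass
a=load("w2");A=lambda x,y:(180+(x+.5)/4-.5,35+(y+.5)/4-.5)
b=load("w3");B=lambda x,y:(175+(x+.5)/3-.5,(y+.5)/3-.5)
print("post0",onz(a,*A(98,310),41),onz(b,*B(72,158),41),"post1",onz(b,*B(152,490),41), "exp", 500.4-82+2.4, 27.9-85-2.3)
E
```

```text
hub [499.47501226  27.37776716  28.        ] post [415.15396094 110.94352084  41.        ] exp 416.1 110.6 pin0 [493.22087174 119.91534564  63.        ] exp 497.9 117.9
post0 [422.93740221 109.22313312  41.        ] [420.83904639 109.08473962  41.        ] post1 [424.74396324 -54.26692786  41.        ] exp 420.79999999999995 -59.4
```

```bash

python3 -m crank '[{"dx":0.4,"dy":0.02,"dz":-0.05,"spin":0},{"dx":0.8,"dy":0.02,"dz":-0.05,"spin":0},{"dx":1.2,"dy":0.02,"dz":-0.05,"spin":0},{"dx":1.5,"dy":0.02,"dz":-0.05,"spin":0},{"dx":1.5,"dy":0.02,"dz":-0.05,"spin":0},{"dx":1.5,"dy":0.02,"dz":-0.05,"spin":0}]';python3 - <<'E'
from h import *
go(499,28.5,57,91.6)
c=cam('wrist','w15'); f=c["frame"]; r=lambda a:cv2.resize(a,None,fx=8,fy=8,interpolation=cv2.INTER_CUBIC)
cv2.imwrite("pics/w15z.png",np.hstack([r(f[205:260,90:140]),r(f[205:260,365:415])]))
E
```

```text
time: 20.17
tool_pos: [498.8, 27.4, 73.4]
tcp_rot: [3.128, 1.57, -3.129]
contact_force: [0.9, 0.8, -4.5]
grip_width: 15.8
pos [498.8  27.4  73.4] toolx [-0.001 -0.    -1.   ] yaw_y 91.5 -> dx 1.64 dy 0.11 dz 0.02 spin -0.002
```

View pics/w15z.png

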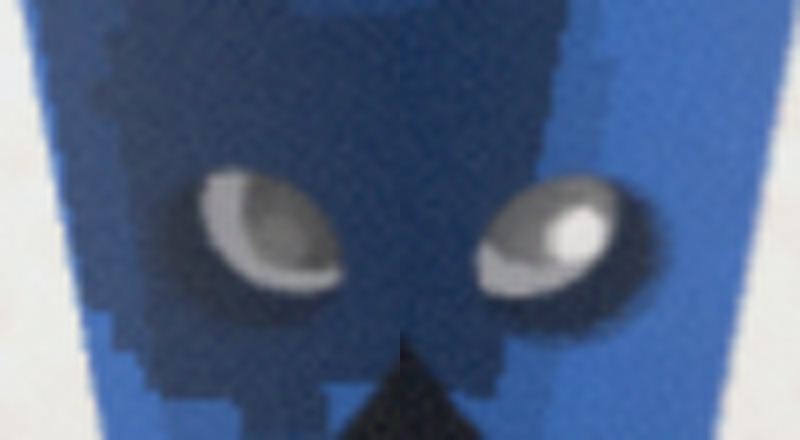

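```bash

python3 -m crank '[{"dx":0,"dy":0.13,"dz":0,"spin":0},{"dx":0.4,"dy":0.13,"dz":0,"spin":0},{"dx":0.7,"dy":0.13,"dz":0,"spin":0},{"dx":0.7,"dy":0.13,"dz":0,"spin":0},{"dx":0.7,"dy":0.13,"dz":0,"spin":0}]';python3 - <<'E'
from h import *
go(499,28.5,57,91.6)
c=cam('wrist','w16'); f=c["frame"]; r=lambda a:cv2.resize(a,None,fx=8,fy=8,interpolation=cv2.INTER_CUBIC)
cv2.imwrite("pics/w16z.png",np.hstack([r(f[205:260,90:140]),r(f[205:260,365:415])]))
E
```

```text
time: 20.63
tool_pos: [498.8, 28.7, 66.4]
tcp_rot: [-3.095, 1.57, -3.069]
contact_force: [-0.8, -0.2, -4.4]
grip_width: 16.0
pos [498.8  28.7  66.4] toolx [-0.001 -0.    -1.   ] yaw_y 91.5 -> dx 0.94 dy -0.02 dz 0.02 spin -0.002
```

View pics/w16z.png

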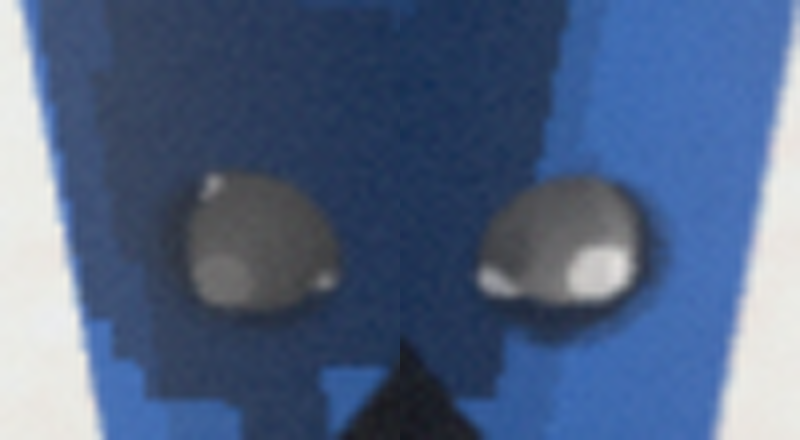

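```bash

python3 -m crank '[{"dx":0.3,"dy":0,"dz":0,"spin":0},{"dx":0.6,"dy":0,"dz":0,"spin":0},{"dx":0.8,"dy":0,"dz":0,"spin":0},{"dx":0.8,"dy":0,"dz":0,"spin":0},{"dx":0.8,"dy":0,"dz":0,"spin":0}]'
```

```text
time: 21.1
tool_pos: [498.9, 28.7, 58.5]
tcp_rot: [-2.978, 1.57, -2.952]
contact_force: [0.5, 0.1, -4.2]
grip_width: 15.9
```

```bash

python3 -m crank '[{"dx":0.1,"dy":0,"dz":0,"spin":0},{"dx":0.2,"dy":0,"dz":0,"spin":0},{"dx":0.25,"dy":0,"dz":0,"spin":0},{"dx":0.25,"dy":0,"dz":0,"spin":0}]'
```

```text
time: 21.43
tool_pos: [499.1, 28.7, 56.6]
tcp_rot: [-0.314, 1.57, -0.288]
contact_force: [-1.5, 0.1, 1.4]
grip_width: 15.6
```

```bash
python3 -m crank '[{"dx":0,"dy":0,"dz":0,"spin":0.0},{"dx":0,"dy":0,"dz":0,"spin":0.0},{"dx":0,"dy":0,"dz":0,"spin":0.0},{"dx":0,"dy":0,"dz":0,"spin":0.0},{"dx":-2,"dy":0,"dz":0,"spin":0.0},{"dx":-5,"dy":0,"dz":0,"spin":0.0},{"dx":-9,"dy":0,"dz":0,"spin":0.0},{"dx":-13,"dy":0,"dz":0,"spin":0.0},{"dx":-17,"dy":0,"dz":0,"spin":0.0},{"dx":-17,"dy":0,"dz":0,"spin":0.0},{"dx":-17,"dy":0,"dz":0,"spin":0.0}]' 60;python3 - <<'E'
from h import *
go(649,264,230,0)
cam('wrist','w17');cam('top','t17');cam('scene','s17')
E
```

```text
time: 22.35
tool_pos: [500.2, 28.7, 228.5]
tcp_rot: [-0.136, 1.565, -0.11]
contact_force: [-0.5, 0.1, -0.5]
grip_width: 55.3
pos [500.2  28.7 228.5] toolx [ 0.006 -0.001 -1.   ] yaw_y 91.5 -> dx -0.08 dy 23.14 dz 15.50 spin -1.544
```

View pics/w17.png

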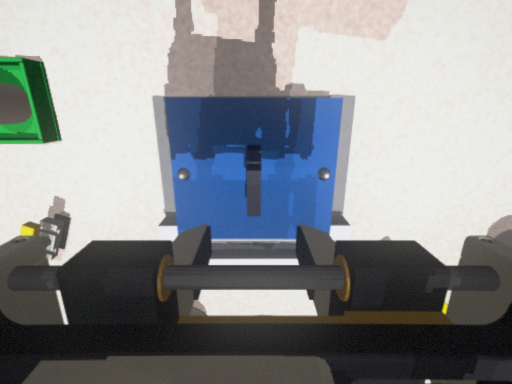

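View pics/t17.png

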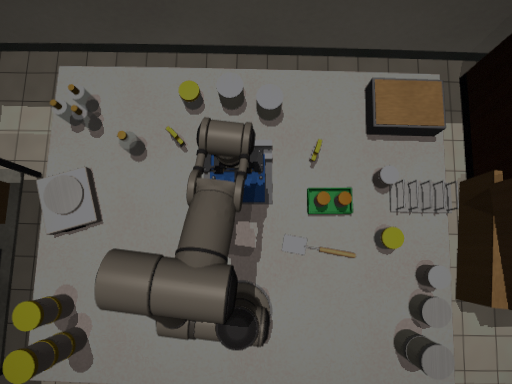

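```bash
python3 -m crank '[{"dx":0,"dy":1.5,"dz":1,"spin":0.12},{"dx":0,"dy":3,"dz":2,"spin":0.24},{"dx":0,"dy":4.5,"dz":3,"spin":0.36},{"dx":0,"dy":6,"dz":4,"spin":0.48},{"dx":0,"dy":7.5,"dz":5,"spin":0.6},{"dx":0,"dy":9,"dz":6,"spin":0.72},{"dx":0,"dy":10.5,"dz":7,"spin":0.84},{"dx":0,"dy":12,"dz":8,"spin":0.96},{"dx":0,"dy":13.5,"dz":9,"spin":1.08},{"dx":0,"dy":15,"dz":10,"spin":1.2},{"dx":0,"dy":16.5,"dz":11,"spin":1.32},{"dx":0,"dy":18,"dz":12,"spin":1.44},{"dx":0,"dy":19.5,"dz":13,"spin":1.56},{"dx":0,"dy":21,"dz":14,"spin":1.68},{"dx":0,"dy":22.5,"dz":14,"spin":1.8},{"dx":0,"dy":22.5,"dz":14,"spin":1.92},{"dx":0,"dy":22.5,"dz":14,"spin":2.04},{"dx":0,"dy":22.5,"dz":14,"spin":2.16},{"dx":0,"dy":22.5,"dz":14,"spin":2.28},{"dx":0,"dy":22.5,"dz":14,"spin":2.4}]' 60;python3 - <<'E'
from h import *
go(649,264,230,-47)
cam('wrist','w18');cam('top','t18')
E
```

```text
time: 24.17
tool_pos: [632.3, 257.2, 223.4]
tcp_rot: [-0.465, 1.566, -2.845]
contact_force: [-0.8, -0.7, -0.2]
grip_width: 54.9
pos [632.3 257.2 223.4] toolx [-0.004 -0.001 -1.   ] yaw_y -46.3 -> dx -0.67 dy 0.65 dz -1.67 spin 0.011
```

View pics/w18.png

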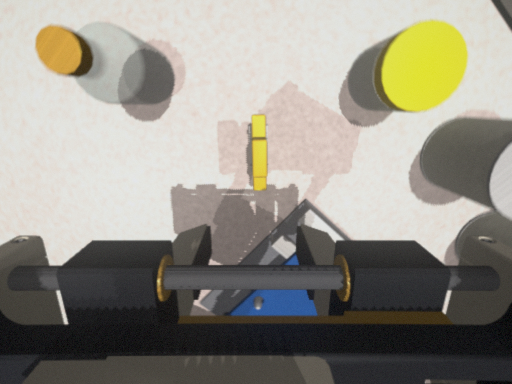

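```bash
python3 -m crank '[{"dx":0,"dy":0.6,"dz":-2,"spin":0},{"dx":1,"dy":0.6,"dz":-5,"spin":0},{"dx":1.5,"dy":0.6,"dz":-5,"spin":0},{"dx":1.5,"dy":0.6,"dz":-5,"spin":0}]' 60;python3 - <<'E'
from h import *
a=load('w18');b=cam('wrist','w19');r=lambda a:cv2.resize(a,None,fx=7,fy=7,interpolation=cv2.INTER_CUBIC)
cv2.imwrite("pics/w19z.png",np.hstack([r(a["frame"][108:193,232:287]),r(b["frame"][150:235,232:287])]))
print(wpose()[:3,3])
for c in (a,b):
    m,bl=blobs(c,[20,120,90],[36,255,255],200)
    for u,v,A,k in bl: print(round(u,1),round(v,1),A,cv2.minAreaRect(k))
E
```

```text
time: 24.6
tool_pos: [672.4, 288.0, 206.2]
tcp_rot: [-0.455, 1.564, -2.825]
contact_force: [-1.1, 0.9, 0.4]
grip_width: 54.8
[672.28500871 287.52526038 208.05599198]
421.5 66.2 6181.5 ((421.2500305175781, 66.75), (79.19596099853516, 101.11627197265625), 45.0)
59.5 49.1 1527.0 ((58.80000305175781, 49.400001525878906), (50.087921142578125, 41.143653869628906), 26.56505012512207)
258.8 152.2 945.0 ((259.0, 152.5), (75.0, 14.0), 90.0)
416.4 121.4 5931.5 ((416.45220947265625, 120.83758544921875), (83.79912567138672, 92.17903900146484), 28.610458374023438)
50.5 121.7 1239.0 ((49.700008392333984, 122.90000915527344), (46.0629997253418, 41.59086227416992), 63.43495178222656)
253.9 197.6 939.5 ((253.5, 197.5), (71.0, 15.0), 90.0)
```

View pics/w19z.png

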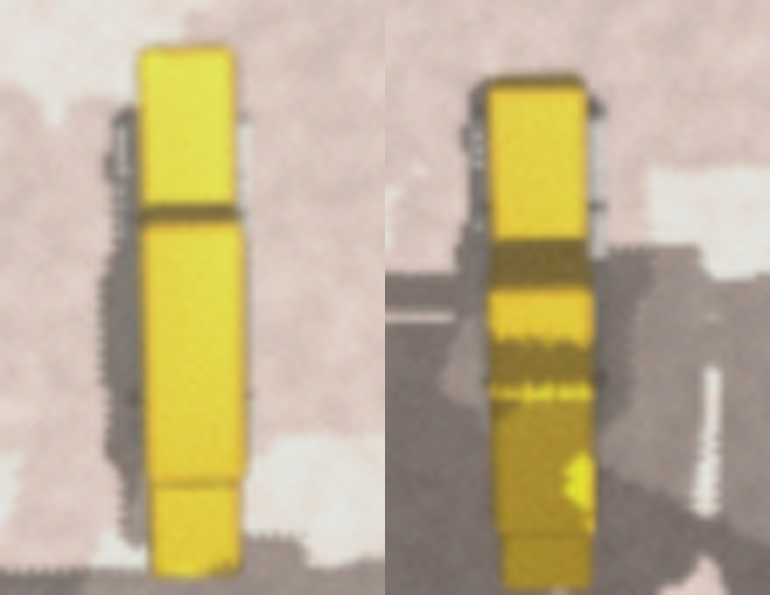

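```bash
python3 - <<'E'
from h import *
a=load('w18');b=load('w19')
A=lambda x,y:(a,232+(x+.5)/7-.5,108+(y+.5)/7-.5); B=lambda x,y:(b,232+(x+.5)/7-.5,150+(y+.5)/7-.5)
print(tri([A(193.5,350),B(158,411)])[0])
for c in (A,B): 
    p=(193.5,350) if c is A else (158,411); print(onz(*c(*p),100))
e=[onz(*A(191,222),100),onz(*A(196,479),100)]; f=[onz(*B(155.5,290),100),onz(*B(160,533),100)]
for p in (e,f): d=p[1]-p[0]; print(np.linalg.norm(d),np.degrees(np.arctan2(d[1],d[0])))
x=(onz(*A(193.5,350),100)+onz(*B(158,411),100))/2
go(x[0],x[1],65,-48)
E
```

```text
[658.53267358 273.45830358 102.980038  ]
[658.12648786 273.10157107 100.        ]
[657.75635042 272.5789292  100.        ]
39.058474231111404 -134.82641123683675
39.12259741409928 -134.70645323282014
pos [672.3 287.5 208.1] toolx [-0.005 -0.002 -1.   ] yaw_y -45.8 -> dx 14.32 dy 0.08 dz 1.98 spin 0.038
```

```bash
python3 -m crank '[{"dx":3,"dy":0.05,"dz":1.95,"spin":-0.017},{"dx":6,"dy":0.05,"dz":1.95,"spin":-0.017},{"dx":6,"dy":0.05,"dz":1.95,"spin":-0.017},{"dx":9,"dy":0.05,"dz":1.95,"spin":-0.017},{"dx":12,"dy":0.05,"dz":1.95,"spin":-0.017},{"dx":14.2,"dy":0.05,"dz":1.95,"spin":-0.017},{"dx":14.2,"dy":0.05,"dz":1.95,"spin":-0.017},{"dx":14.2,"dy":0.05,"dz":1.95,"spin":-0.017}]' 60;python3 - <<'E'
from h import *
go(658,272.9,66,-44.8)
cam('wrist','w20')
E
```

```text
time: 25.32
tool_pos: [659.5, 273.7, 70.1]
tcp_rot: [-0.351, 1.57, -2.707]
contact_force: [0.4, 0.5, 0.6]
grip_width: 55.1
pos [659.5 273.7  70.1] toolx [-0. -0. -1.] yaw_y -45.0 -> dx 0.41 dy -0.05 dz 0.17 spin -0.003
```

View pics/w20.png

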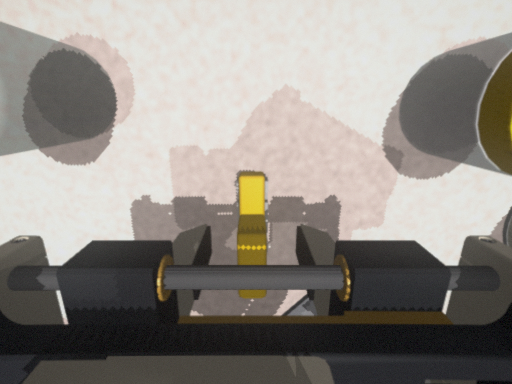

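```bash
python3 -m crank '[{"dx":0.35,"dy":-0.05,"dz":0.15,"spin":0},{"dx":0.35,"dy":-0.05,"dz":0.15,"spin":0},{"dx":0.35,"dy":-0.05,"dz":0.15,"spin":0}]' 60; python3 -m crank '[{"dx":0,"dy":0,"dz":0,"spin":0},{"dx":0,"dy":0,"dz":0,"spin":0},{"dx":0,"dy":0,"dz":0,"spin":0},{"dx":0,"dy":0,"dz":0,"spin":0},{"dx":0,"dy":0,"dz":0,"spin":0},{"dx":0,"dy":0,"dz":0,"spin":0},{"dx":0,"dy":0,"dz":0,"spin":0},{"dx":0,"dy":0,"dz":0,"spin":0}]' 5;python3 -m crank '[{"dx":-2,"dy":0,"dz":0,"spin":0},{"dx":-6,"dy":0,"dz":0,"spin":0},{"dx":-9,"dy":0,"dz":0,"spin":0},{"dx":-9,"dy":0,"dz":0,"spin":0}]';python3 - <<'E'
from h import *
go(614.1,76,150,1.6)
E
```

```text
time: 25.62
tool_pos: [658.6, 273.3, 67.3]
tcp_rot: [2.585, 1.569, 0.228]
contact_force: [0.6, -0.1, -0.0]
grip_width: 55.0
time: 26.28
tool_pos: [658.1, 273.1, 65.6]
tcp_rot: [0.111, 1.571, -2.246]
contact_force: [0.4, 0.2, -0.1]
grip_width: 15.9
time: 26.62
tool_pos: [661.2, 274.1, 163.7]
tcp_rot: [2.64, 1.558, 0.284]
contact_force: [0.0, 0.1, 0.4]
grip_width: 15.7
pos [661.2 274.1 163.7] toolx [ 0.012  0.004 -1.   ] yaw_y -45.0 -> dx 1.24 dy 10.68 dz 17.35 spin -0.814
```

```bash
python3 -m crank '[{"dx":0,"dy":1,"dz":2,"spin":-0.1},{"dx":0,"dy":3,"dz":5,"spin":-0.2},{"dx":0,"dy":5,"dz":8,"spin":-0.32},{"dx":0,"dy":7,"dz":11,"spin":-0.44},{"dx":0,"dy":9,"dz":14,"spin":-0.56},{"dx":0,"dy":10,"dz":16,"spin":-0.68},{"dx":0,"dy":10.6,"dz":17.3,"spin":-0.81},{"dx":0,"dy":10.6,"dz":17.3,"spin":-0.81},{"dx":1,"dy":10.6,"dz":17.3,"spin":-0.81},{"dx":1.5,"dy":10.6,"dz":17.3,"spin":-0.81},{"dx":1.5,"dy":10.6,"dz":17.3,"spin":-0.81}]';python3 - <<'E'
from h import *
go(613.9,75.9,120,1.6)
cam('wrist','w21')
E
```

```text
time: 27.53
tool_pos: [609.6, 77.0, 138.3]
tcp_rot: [-1.653, 1.567, 3.082]
contact_force: [0.1, -0.0, -2.1]
grip_width: 16.0
pos [609.6  77.  138.3] toolx [-0.004  0.    -1.   ] yaw_y 1.3 -> dx 1.83 dy 0.43 dz 0.12 spin -0.005
```

View pics/w21.png

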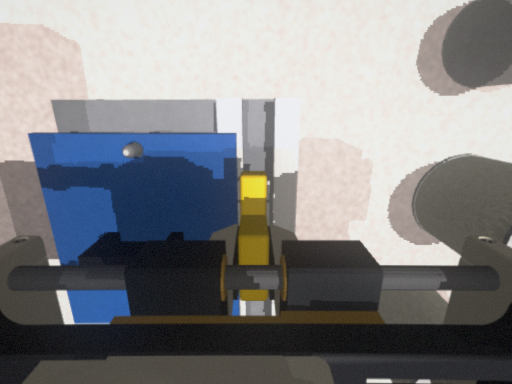

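```bash
python3 - <<'E'
from h import *
c=load('w21'); cv2.imwrite("pics/w21z.png",cv2.resize(c["frame"][92:182,200:310],None,fx=6,fy=6,interpolation=cv2.INTER_CUBIC))
for v in (110,150):
    row=c["frame"][v,205:310].mean(1).astype(int); print(v,row.tolist())
E
```

```text
110 [168, 172, 171, 169, 170, 168, 168, 166, 152, 119, 130, 192, 234, 238, 238, 238, 239, 237, 237, 239, 238, 239, 238, 238, 238, 240, 238, 237, 238, 238, 238, 238, 238, 239, 238, 238, 224, 163, 154, 155, 152, 155, 154, 165, 174, 173, 174, 175, 175, 175, 174, 178, 175, 177, 175, 176, 176, 174, 162, 127, 117, 115, 114, 118, 117, 117, 117, 115, 118, 149, 218, 237, 240, 239, 238, 239, 240, 240, 239, 238, 239, 239, 240, 239, 238, 239, 239, 239, 238, 239, 239, 238, 239, 238, 238, 237, 235, 234, 233, 235, 235, 235, 234, 235, 233]
150 [120, 123, 117, 122, 120, 120, 120, 124, 122, 123, 122, 123, 123, 124, 123, 123, 123, 123, 113, 116, 115, 115, 114, 114, 111, 114, 114, 114, 112, 111, 116, 160, 226, 231, 230, 232, 230, 212, 138, 143, 145, 142, 144, 144, 145, 149, 147, 147, 148, 145, 148, 147, 148, 150, 149, 148, 148, 146, 134, 103, 95, 96, 95, 93, 95, 94, 96, 99, 124, 188, 228, 232, 234, 234, 232, 232, 235, 236, 236, 237, 236, 236, 236, 234, 238, 237, 238, 237, 238, 237, 238, 238, 237, 231, 215, 211, 214, 216, 222, 223, 224, 223, 222, 223, 223]
```

View pics/w21z.png

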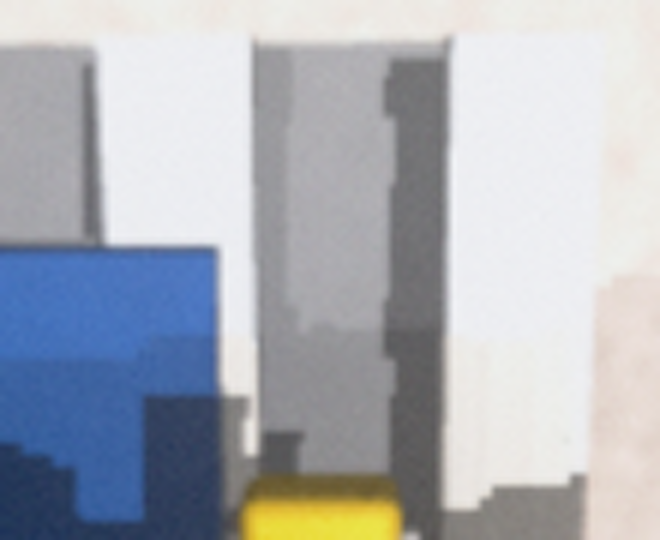

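```bash
python3 - <<'E'
from h import *
c=load('w21'); T=c["c2w"]@np.linalg.inv(c["mount"]); print(T[:3,3])
M=[]
for v,l,r in ((110,241.4,274.2),(150,242.5,273.4)):
    a,b=onz(c,l,v,41),onz(c,r,v,41); print(a.round(1),b.round(1),"w",(b-a)[0].round(1),"mid",((a+b)/2).round(1)); M.append((a+b)/2)
d=M[0]-M[1]; print("yaw",np.degrees(np.arctan2(-d[0],d[1])), "x at y=76 (1.6deg):",M[0][0]+(M[0][1]-76)*np.tan(np.radians(1.6)),M[1][0]+(M[1][1]-76)*np.tan(np.radians(1.6)))
# arm end
p=onz(c,(200+(245+5)/6+200+(400)/6)/2,92+500/6,T[2,3]-65.6+72); print("arm end",p, "tool",T[:3,:3].T@(p-T[:3,3]))
go(613.9,75.9,120,1.6)
E
```

```text
[609.64621094  76.99346202 138.34032596]
[596.1 155.2  41. ] [625.9 155.9  41. ] w 29.8 mid [611.  155.6  41. ]
[597.5 119.   41. ] [626.8 119.7  41. ] w 29.3 mid [612.2 119.3  41. ]
yaw 1.861189406967144 x at y=76 (1.6deg): 613.2246352412685 613.3899625268833
arm end [608.59087651 120.21595597 144.74032596] tool [ -6.38702786  -0.08338295 -43.23721356]
pos [610.   77.  139.1] toolx [-0.003  0.    -1.   ] yaw_y 1.4 -> dx 1.91 dy 0.40 dz 0.12 spin -0.004
```

```bash
python3 -m crank '[{"dx":1,"dy":0.37,"dz":0.1,"spin":-0.005},{"dx":2.2,"dy":0.37,"dz":0.1,"spin":-0.005},{"dx":2.2,"dy":0.37,"dz":0.1,"spin":-0.005},{"dx":2.2,"dy":0.37,"dz":0.1,"spin":-0.005}]';python3 - <<'E'
from h import *
go(613.6,75.9,100,1.7)
E
```

```text
time: 27.92
tool_pos: [614.0, 75.4, 117.7]
tcp_rot: [-1.568, 1.569, -3.109]
contact_force: [-0.2, 0.1, -1.1]
grip_width: 15.7
pos [614.   75.4 117.7] toolx [-0.002 -0.    -1.   ] yaw_y 1.7 -> dx 1.77 dy -0.03 dz -0.05 spin -0.0
```

```bash
python3 -m crank '[{"dx":0.5,"dy":-0.03,"dz":0,"spin":0},{"dx":1,"dy":-0.03,"dz":0,"spin":0},{"dx":1.5,"dy":-0.03,"dz":0,"spin":0},{"dx":2,"dy":-0.03,"dz":0,"spin":0},{"dx":2.5,"dy":-0.03,"dz":0,"spin":0},{"dx":2.5,"dy":-0.03,"dz":0,"spin":0}]'; python3 -m crank '[{"dx":0.5,"dy":0,"dz":0,"spin":0},{"dx":1,"dy":0,"dz":0,"spin":0},{"dx":1.5,"dy":0,"dz":0,"spin":0},{"dx":1.8,"dy":0,"dz":0,"spin":0},{"dx":1.8,"dy":0,"dz":0,"spin":0}]';python3 - <<'E'
from h import *
go(613.6,75.9,60,1.7)
E
```

```text
time: 28.42
tool_pos: [613.3, 74.9, 92.4]
tcp_rot: [-1.552, 1.569, -3.094]
contact_force: [-0.2, -0.3, -1.1]
grip_width: 15.9
time: 28.83
tool_pos: [613.5, 74.9, 74.7]
tcp_rot: [-1.534, 1.569, -3.076]
contact_force: [0.4, -0.3, -1.4]
grip_width: 15.7
pos [613.5  74.9  74.7] toolx [-0.002 -0.    -1.   ] yaw_y 1.7 -> dx 1.47 dy 0.02 dz -0.10 spin -0.001
```

```bash
python3 -m crank '[{"dx":0.4,"dy":0,"dz":0,"spin":0},{"dx":0.8,"dy":0,"dz":0,"spin":0},{"dx":1.2,"dy":0,"dz":0,"spin":0},{"dx":1.45,"dy":0,"dz":0,"spin":0},{"dx":1.45,"dy":0,"dz":0,"spin":0},{"dx":1.45,"dy":0,"dz":0,"spin":0}]'
```

```text
time: 29.33
tool_pos: [614.5, 74.9, 61.9]
tcp_rot: [1.477, 1.569, -0.065]
contact_force: [-0.9, 0.2, 6.7]
grip_width: 15.9
```

```bash
python3 -m crank '[{"dx":0.1,"dy":0,"dz":0,"spin":0},{"dx":0.15,"dy":0,"dz":0,"spin":0},{"dx":0.15,"dy":-0.05,"dz":0,"spin":-0.12},{"dx":0.15,"dy":-0.05,"dz":0,"spin":-0.24},{"dx":0.15,"dy":-0.05,"dz":0,"spin":-0.36},{"dx":0.15,"dy":-0.05,"dz":0,"spin":-0.48},{"dx":0.15,"dy":-0.05,"dz":0,"spin":-0.6},{"dx":0.15,"dy":-0.05,"dz":0,"spin":-0.72},{"dx":0.15,"dy":-0.05,"dz":0,"spin":-0.84},{"dx":0.15,"dy":-0.05,"dz":0,"spin":-0.96},{"dx":0.15,"dy":-0.05,"dz":0,"spin":-1.08},{"dx":0.15,"dy":-0.05,"dz":0,"spin":-1.2},{"dx":0.15,"dy":-0.05,"dz":0,"spin":-1.32},{"dx":0.15,"dy":-0.05,"dz":0,"spin":-1.44},{"dx":0.15,"dy":-0.05,"dz":0,"spin":-1.57},{"dx":0.15,"dy":-0.05,"dz":0,"spin":-1.57},{"dx":0.15,"dy":-0.05,"dz":0,"spin":-1.57}]';python3 - <<'E'
from h import *
o=sensors.get_obs(); print(o["moment"])
go(613.6,75.9,70,91.7)
cam("wrist","w22")
E
```

```text
time: 30.75
tool_pos: [614.7, 74.9, 61.0]
tcp_rot: [-0.051, 1.567, -0.022]
contact_force: [-0.2, -0.1, 6.6]
grip_width: 15.9
[ 0.11191127 -0.04055507  0.04016894]
pos [614.7  74.9  61. ] toolx [ 0.003 -0.    -1.   ] yaw_y 91.7 -> dx -0.90 dy 0.10 dz -0.10 spin -0.001
```

View pics/w22.png

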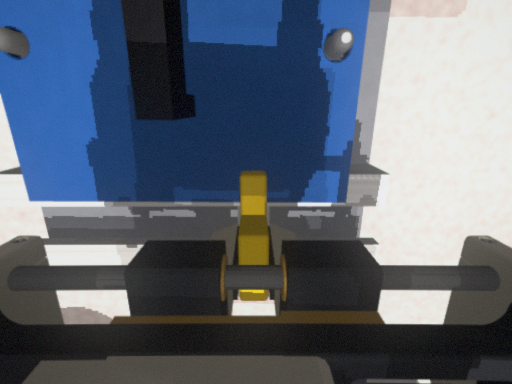

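```bash
python3 - <<'E'
from h import *
c=load('w22'); T=c["c2w"]@np.linalg.inv(c["mount"]);cv2.imwrite("pics/w22z.png",cv2.resize(c["frame"][155:245,200:310],None,fx=6,fy=6,interpolation=cv2.INTER_CUBIC))
for v in (170,172): 
  p=onz(c,253.5,v,T[2,3]+6.4); print(p, T[:3,:3].T@(p-T[:3,3]))
E
```

```text
[566.86693056  72.97487284  67.39348745] [ -6.55818261  -0.56558908 -47.82852248]
[568.04925872  73.01007853  67.39348745] [ -6.55426921  -0.56484278 -46.64567699]
```

View pics/w22z.png

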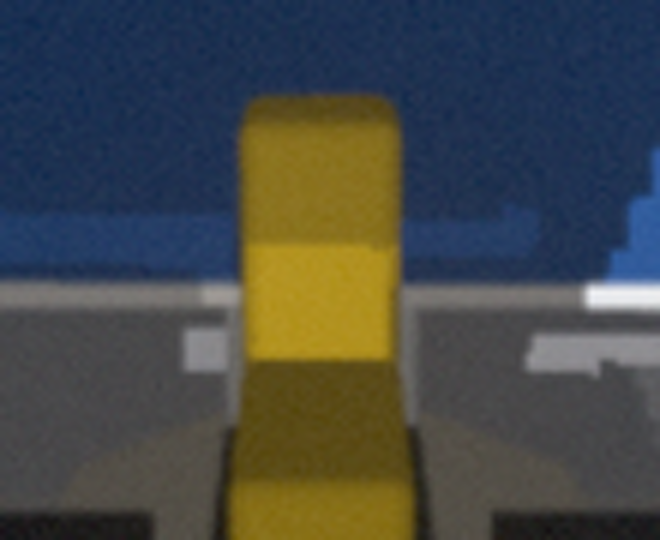

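```bash
python3 -m crank '[{"dx":0,"dy":0,"dz":-0.12,"spin":0},{"dx":-0.2,"dy":0,"dz":-0.12,"spin":0},{"dx":-0.4,"dy":0,"dz":-0.12,"spin":0},{"dx":-0.6,"dy":0,"dz":-0.12,"spin":0},{"dx":-0.8,"dy":0,"dz":-0.12,"spin":0},{"dx":-0.8,"dy":0,"dz":-0.12,"spin":0},{"dx":-0.8,"dy":0,"dz":-0.12,"spin":0}]';python3 - <<'E'
from h import *
o=sensors.get_obs(); print(o["moment"])
go(613.6,75.9,70,91.7)
E
```

```text
time: 31.38
tool_pos: [612.7, 74.8, 67.9]
tcp_rot: [-0.133, 1.57, -0.104]
contact_force: [2.8, 0.0, 3.6]
grip_width: 15.9
[ 0.11114367 -0.68727428 -0.02503408]
pos [612.7  74.8  67.9] toolx [ 0.001 -0.    -1.   ] yaw_y 91.6 -> dx -0.21 dy 0.10 dz 0.09 spin -0.002
```

```bash
python3 -m crank '[{"dx":0.1,"dy":0,"dz":0.06,"spin":0},{"dx":0.1,"dy":0,"dz":0.1,"spin":0},{"dx":0,"dy":0,"dz":0.1,"spin":0},{"dx":-0.1,"dy":0,"dz":0.1,"spin":0},{"dx":-0.1,"dy":0,"dz":0.1,"spin":0}]';python3 - <<'E'
from h import *
o=sensors.get_obs(); print(o["moment"])
go(613.6,75.9,70,91.7)
E
```

```text
time: 31.8
tool_pos: [612.9, 74.9, 68.6]
tcp_rot: [-2.974, 1.57, -2.946]
contact_force: [0.1, -0.5, 2.3]
grip_width: 16.0
[ 0.04213459 -0.24842555  0.00290669]
pos [612.9  74.9  68.6] toolx [-0.001 -0.    -1.   ] yaw_y 91.6 -> dx -0.14 dy 0.10 dz 0.07 spin -0.001
```

```bash
python3 -m crank '[{"dx":-0.08,"dy":0,"dz":0,"spin":0},{"dx":-0.08,"dy":0,"dz":0,"spin":0},{"dx":-0.08,"dy":0,"dz":0,"spin":0}]'; python3 -m crank '[{"dx":0,"dy":0,"dz":0,"spin":0},{"dx":0,"dy":0,"dz":0,"spin":0},{"dx":0,"dy":0,"dz":0,"spin":0},{"dx":0,"dy":0,"dz":0,"spin":0},{"dx":-1,"dy":0,"dz":0,"spin":0},{"dx":-4,"dy":0,"dz":0,"spin":0},{"dx":-8,"dy":0,"dz":0,"spin":0},{"dx":-12,"dy":0,"dz":0,"spin":0},{"dx":-15,"dy":0,"dz":0,"spin":0},{"dx":-15,"dy":0,"dz":0,"spin":0}]' 60;python3 - <<'E'
from h import *
go(606,-272,220,69)
cam('wrist','w23'); cam('top','t23');cam('scene','s23')
E
```

```text
time: 32.05
tool_pos: [612.9, 74.9, 69.3]
tcp_rot: [-2.988, 1.57, -2.96]
contact_force: [-0.2, -0.8, 3.5]
grip_width: 15.7
time: 32.88
tool_pos: [616.3, 75.0, 228.2]
tcp_rot: [-0.036, 1.557, -0.008]
contact_force: [0.6, 0.8, 0.7]
grip_width: 54.9
pos [616.3  75.  228.2] toolx [ 0.014 -0.    -1.   ] yaw_y 91.6 -> dx 0.81 dy -34.66 dz -2.03 spin 0.395
```

View pics/w23.png

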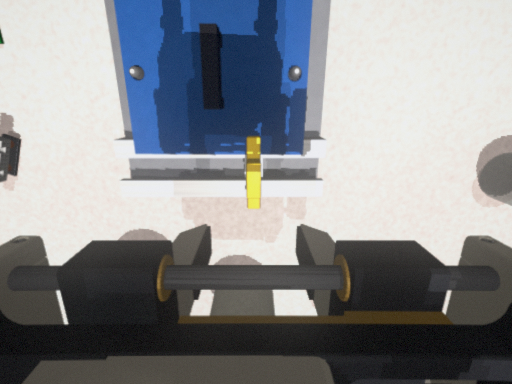

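View pics/s23.png

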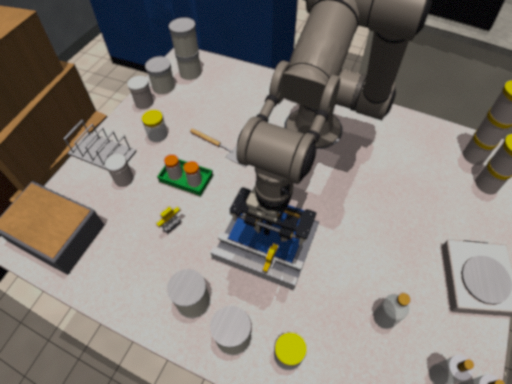

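```bash
python3 -m crank '[{"dx":0,"dy":-3,"dz":0,"spin":0.1},{"dx":0,"dy":-7,"dz":0,"spin":0.2},{"dx":0,"dy":-11,"dz":0,"spin":0.3},{"dx":0,"dy":-15,"dz":-1,"spin":0.4},{"dx":0,"dy":-19,"dz":-1,"spin":0.4},{"dx":0,"dy":-23,"dz":-1,"spin":0.4},{"dx":0,"dy":-27,"dz":-2,"spin":0.4},{"dx":0,"dy":-31,"dz":-2,"spin":0.4},{"dx":0,"dy":-34,"dz":-2,"spin":0.4},{"dx":0,"dy":-34.7,"dz":-2,"spin":0.4},{"dx":0,"dy":-34.7,"dz":-2,"spin":0.4},{"dx":0,"dy":-34.7,"dz":-2,"spin":0.4},{"dx":0,"dy":-34.7,"dz":-2,"spin":0.4}]' 60;python3 - <<'E'
from h import *
go(606,-272,220,69)
cam('wrist','w24')
E
```

```text
time: 34.12
tool_pos: [603.0, -270.7, 218.7]
tcp_rot: [2.73, 1.569, 2.359]
contact_force: [0.6, 0.5, -0.8]
grip_width: 55.2
pos [ 603.  -270.7  218.7] toolx [-0.001  0.001 -1.   ] yaw_y 68.8 -> dx -0.13 dy -0.01 dz 0.32 spin -0.004
```

View pics/w24.png

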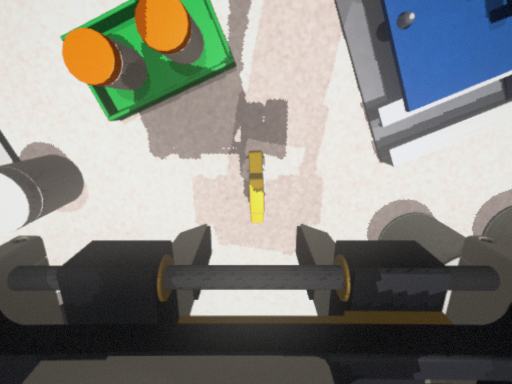

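```bash
python3 -m crank '[{"dx":0,"dy":0,"dz":3,"spin":0},{"dx":0,"dy":0,"dz":4.5,"spin":0},{"dx":0,"dy":0,"dz":4.5,"spin":0},{"dx":0,"dy":0,"dz":4.5,"spin":0}]' 60;python3 - <<'E'
from h import *
a=load('w24');b=cam('wrist','w25');r=lambda a:cv2.resize(a,None,fx=7,fy=7,interpolation=cv2.INTER_CUBIC)
cv2.imwrite("pics/w25z.png",np.hstack([r(a["frame"][142:227,228:283]),r(b["frame"][105:190,228:283])]))
E
```

```text
time: 34.5
tool_pos: [645.3, -287.3, 219.0]
tcp_rot: [2.954, 1.57, 2.584]
contact_force: [0.1, -0.4, -0.2]
grip_width: 54.9
```

View pics/w25z.png

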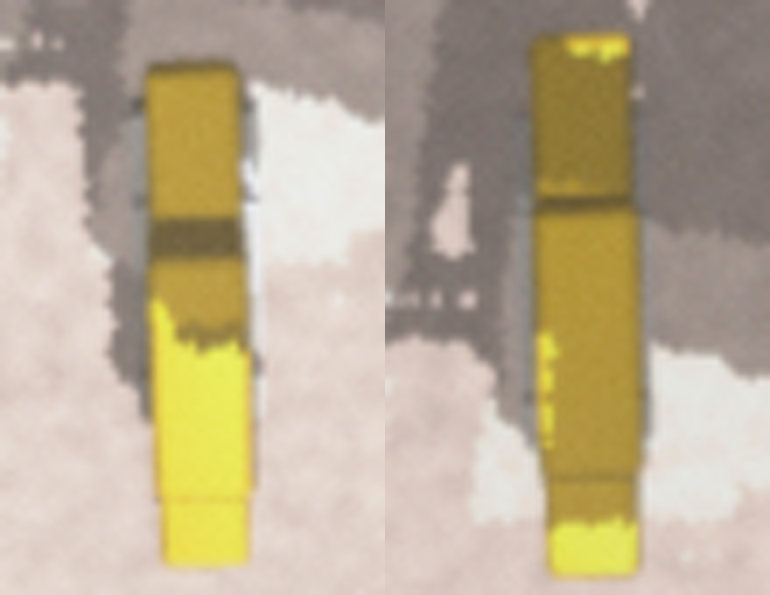

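```bash
python3 - <<'E'
from h import *
a=load('w24');b=load('w25')
A=lambda x,y:(a,228+(x+.5)/7-.5,142+(y+.5)/7-.5); B=lambda x,y:(b,228+(x+.5)/7-.5,105+(y+.5)/7-.5)
print(tri([A(201.5,377.5),B(204,344)]))
x1,x2=onz(*A(201.5,377.5),100),onz(*B(204,344),100); print(x1,x2)
for p in ([onz(*A(199,258),100),onz(*A(204,497),100)],[onz(*B(201.5,211),100),onz(*B(206,477),100)]): d=p[1]-p[0]; print(np.linalg.norm(d),np.degrees(np.arctan2(d[1],d[0])))
x=(x1+x2)/2; go(x[0],x[1],66,69)
E
```

```text
(array([ 612.56871126, -271.72105155,   99.02623187]), [np.float64(0.023612621593755642), np.float64(0.023612621593810612)])
[ 612.27651899 -271.59523747  100.        ] [ 612.40687981 -271.69669294  100.        ]
38.955313531522485 -19.865668492434732
39.42176189897683 -19.981224327303202
pos [ 644.9 -287.4  219.3] toolx [-0.001  0.    -1.   ] yaw_y 68.8 -> dx 15.34 dy 0.29 dz -3.59 spin -0.004
```

```bash
python3 -m crank '[{"dx":2,"dy":0.25,"dz":-3.6,"spin":-0.022},{"dx":5,"dy":0.25,"dz":-3.6,"spin":-0.022},{"dx":8,"dy":0.25,"dz":-3.6,"spin":-0.022},{"dx":8,"dy":0.25,"dz":-3.6,"spin":-0.022},{"dx":11,"dy":0.25,"dz":-3.6,"spin":-0.022},{"dx":14,"dy":0.25,"dz":-3.6,"spin":-0.022},{"dx":15.2,"dy":0.25,"dz":-3.6,"spin":-0.022},{"dx":15.2,"dy":0.25,"dz":-3.6,"spin":-0.022},{"dx":15.2,"dy":0.25,"dz":-3.6,"spin":-0.022}]' 60;python3 - <<'E'
from h import *
go(612.4,-271.6,66,70.1)
cam('wrist','w26')
E
```

```text
time: 35.3
tool_pos: [612.9, -273.6, 68.9]
tcp_rot: [-0.303, 1.57, -0.652]
contact_force: [0.4, -0.2, 0.1]
grip_width: 55.0
pos [ 612.9 -273.6   68.9] toolx [ 0.001 -0.001 -1.   ] yaw_y 70.0 -> dx 0.29 dy 0.17 dz -0.11 spin -0.002
```

View pics/w26.png

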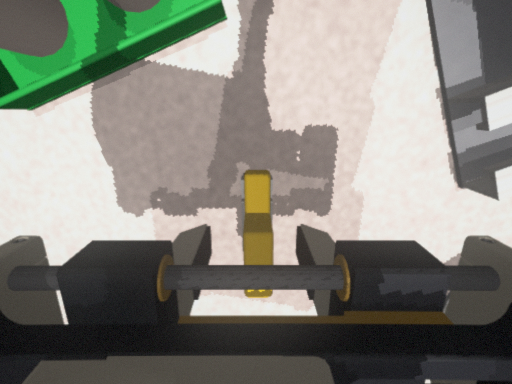

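```bash
python3 -m crank '[{"dx":0.25,"dy":0.16,"dz":-0.1,"spin":0},{"dx":0.25,"dy":0.16,"dz":-0.1,"spin":0},{"dx":0.25,"dy":0.16,"dz":-0.1,"spin":0}]' 60; python3 -m crank '[{"dx":0,"dy":0,"dz":0,"spin":0},{"dx":0,"dy":0,"dz":0,"spin":0},{"dx":0,"dy":0,"dz":0,"spin":0},{"dx":0,"dy":0,"dz":0,"spin":0},{"dx":0,"dy":0,"dz":0,"spin":0},{"dx":0,"dy":0,"dz":0,"spin":0},{"dx":0,"dy":0,"dz":0,"spin":0},{"dx":0,"dy":0,"dz":0,"spin":0}]' 5;python3 -m crank '[{"dx":-2,"dy":0,"dz":0,"spin":0},{"dx":-6,"dy":0,"dz":0,"spin":0},{"dx":-8,"dy":0,"dz":0,"spin":0},{"dx":-8,"dy":0,"dz":0,"spin":0}]';python3 - <<'E'
from h import *
go(616.2,-19,140,1.7)
E
```

```text
time: 35.6
tool_pos: [612.4, -271.7, 66.2]
tcp_rot: [-0.213, 1.569, -0.562]
contact_force: [1.0, -0.6, -0.3]
grip_width: 55.4
time: 36.27
tool_pos: [611.9, -271.6, 64.9]
tcp_rot: [-2.721, 1.571, -3.071]
contact_force: [-0.1, -0.1, -0.9]
grip_width: 15.8
time: 36.6
tool_pos: [614.4, -273.0, 150.8]
tcp_rot: [-0.195, 1.561, -0.545]
contact_force: [1.8, 0.9, -0.5]
grip_width: 16.2
pos [ 614.4 -273.   150.8] toolx [ 0.008 -0.005 -1.   ] yaw_y 70.0 -> dx 0.95 dy 23.92 dz -8.54 spin 1.191
```

```bash
python3 -m crank '[{"dx":0,"dy":2,"dz":-1,"spin":0.1},{"dx":0,"dy":5,"dz":-2,"spin":0.2},{"dx":0,"dy":8,"dz":-3,"spin":0.3},{"dx":0,"dy":11,"dz":-4,"spin":0.4},{"dx":0,"dy":14,"dz":-5,"spin":0.5},{"dx":0,"dy":17,"dz":-6,"spin":0.6},{"dx":0,"dy":20,"dz":-7,"spin":0.7},{"dx":0,"dy":22,"dz":-8,"spin":0.8},{"dx":0,"dy":23.9,"dz":-8.5,"spin":0.9},{"dx":0,"dy":23.9,"dz":-8.5,"spin":1.0},{"dx":0,"dy":23.9,"dz":-8.5,"spin":1.1},{"dx":0.5,"dy":23.9,"dz":-8.5,"spin":1.19},{"dx":0.5,"dy":23.9,"dz":-8.5,"spin":1.19},{"dx":0.5,"dy":23.9,"dz":-8.5,"spin":1.19}]';python3 - <<'E'
from h import *
c=cam('wrist','w27')
go(616.2,-17,115,1.7)
for v in (170,180,190): print(v,c["frame"][v,205:310].mean(1).astype(int).tolist())
E
```

```text
time: 37.77
tool_pos: [613.3, -17.8, 138.8]
tcp_rot: [-1.714, 1.568, 3.032]
contact_force: [-0.2, 0.0, -0.7]
grip_width: 15.7
pos [613.6 -18.  139.2] toolx [-0.002  0.    -1.   ] yaw_y 1.9 -> dx 2.42 dy 0.27 dz -0.09 spin 0.004
170 [59, 72, 91, 89, 87, 93, 95, 100, 97, 101, 101, 101, 101, 102, 104, 100, 100, 81, 83, 77, 77, 79, 76, 77, 79, 78, 78, 78, 77, 74, 87, 127, 143, 148, 142, 130, 122, 100, 89, 84, 83, 87, 85, 87, 88, 108, 139, 142, 142, 144, 143, 143, 144, 142, 143, 146, 144, 144, 130, 96, 90, 90, 89, 90, 89, 95, 93, 122, 188, 230, 232, 232, 232, 232, 234, 235, 235, 234, 234, 235, 236, 234, 234, 234, 234, 234, 232, 233, 235, 235, 229, 217, 210, 208, 210, 213, 213, 214, 216, 216, 213, 216, 215, 215, 215]
180 [60, 56, 61, 60, 59, 59, 62, 63, 61, 62, 56, 57, 63, 62, 60, 63, 61, 61, 63, 63, 65, 65, 64, 61, 64, 67, 67, 68, 63, 64, 79, 105, 109, 88, 80, 99, 132, 150, 159, 158, 158, 158, 158, 159, 159, 158, 160, 161, 162, 160, 160, 162, 163, 163, 163, 167, 167, 165, 168, 166, 157, 134, 94, 91, 89, 89, 93, 98, 122, 128, 130, 131, 130, 128, 131, 131, 131, 133, 135, 137, 135, 132, 130, 133, 131, 130, 127, 130, 133, 132, 142, 179, 216, 219, 215, 213, 213, 210, 214, 213, 210, 213, 211, 214, 211]
190 [57, 58, 60, 57, 61, 59, 60, 60, 58, 62, 55, 62, 65, 61, 64, 57, 61, 64, 67, 59, 60, 60, 63, 61, 62, 64, 65, 67, 64, 66, 75, 104, 116, 114, 111, 124, 156, 165, 174, 174, 175, 174, 175, 176, 178, 177, 178, 177, 177, 179, 179, 176, 179, 175, 175, 177, 176, 176, 178, 172, 161, 142, 114, 119, 114, 96, 88, 103, 126, 133, 128, 126, 129, 127, 130, 129, 128, 132, 131, 134, 132, 127, 131, 129, 127, 128, 129, 127, 130, 137, 158, 203, 215, 217, 214, 213, 214, 216, 217, 217, 219, 214, 213, 211, 210]
```

View pics/w27.png

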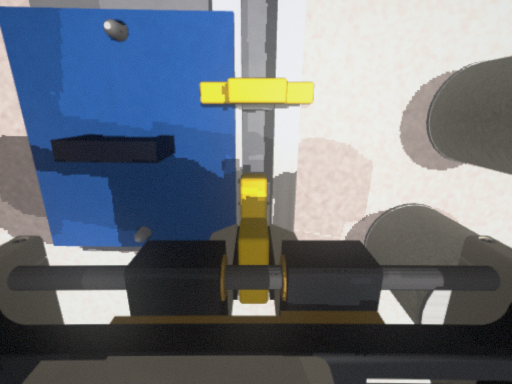

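```bash
python3 - <<'E'
from h import *
c=load('w27'); 
for v in (125,145,160):
    print(v,c["frame"][v,230:285].mean(1).astype(int).tolist())
print(onz(c,272.9,170,41))
for u,v in ((201,93),(313,92),(257.5,91)): print(onz(c,u,v,102).round(1))
E
```

```text
125 [122, 121, 123, 121, 125, 167, 228, 237, 236, 237, 236, 221, 154, 146, 144, 150, 149, 155, 167, 168, 170, 168, 168, 167, 166, 169, 169, 167, 171, 169, 170, 172, 169, 166, 142, 114, 111, 112, 110, 113, 114, 111, 112, 120, 178, 234, 237, 237, 238, 237, 238, 237, 238, 239, 238]
145 [108, 108, 111, 109, 109, 153, 223, 228, 230, 232, 233, 217, 155, 145, 144, 149, 148, 149, 150, 149, 147, 146, 148, 149, 150, 148, 150, 148, 149, 147, 150, 152, 150, 149, 137, 100, 94, 96, 95, 95, 95, 94, 102, 144, 217, 234, 238, 236, 236, 237, 236, 238, 237, 236, 237]
160 [81, 80, 80, 80, 79, 108, 149, 157, 161, 195, 232, 223, 168, 146, 146, 142, 143, 143, 144, 148, 145, 146, 148, 148, 147, 146, 146, 150, 148, 150, 149, 150, 149, 136, 100, 90, 90, 92, 92, 92, 95, 94, 113, 173, 230, 235, 235, 235, 233, 233, 235, 236, 236, 234, 236]
[630.8262538    5.53801771  41.        ]
[574.  71. 102.]
[650.1  74.2 102. ]
[612.4  73.6 102. ]
```

```bash
python3 - <<'E'
from h import *
c=load('w27'); 
for v,l,r in ((125,241.4,274.0),(145,241.4,273.2),(160,241.6,272.9)):
    m=(onz(c,l,v,41)+onz(c,r,v,41))/2; print(m.round(1),"at y=-17:",m[0]+(m[1]+17)*np.tan(np.radians(1.7)))
s=load('s23'); 
# nut A arm ends, block centre at arm top z=76 / block top 104
for z in (100,104): print(onz(c,201,93,76),onz(c,313,92,76), onz(c,257.5,91,z))
E
```

```text
[614.4  47.5  41. ] at y=-17: 616.295312346035
[614.7  29.2  41. ] at y=-17: 616.0911412309293
[615.2  14.8  41. ] at y=-17: 616.172041411824
[569.19476781  72.02762796  76.        ] [655.38695819  75.66281982  76.        ] [612.42469056  73.69488636 100.        ]
[569.19476781  72.02762796  76.        ] [655.38695819  75.66281982  76.        ] [612.38206148  73.47983473 104.        ]
```

```bash
python3 -m crank '[{"dx":1,"dy":0.27,"dz":0,"spin":0.003},{"dx":2.2,"dy":0.27,"dz":0,"spin":0.003},{"dx":2.2,"dy":0.27,"dz":0,"spin":0.003},{"dx":2.2,"dy":0.27,"dz":0,"spin":0.003}]';python3 - <<'E'
from h import *
go(616.2,-17,100,1.7)
E
```

```text
time: 38.15
tool_pos: [616.2, -17.9, 116.9]
tcp_rot: [-1.718, 1.569, 3.023]
contact_force: [-0.3, 0.6, -1.5]
grip_width: 16.1
pos [616.2 -17.9 116.9] toolx [-0.002  0.    -1.   ] yaw_y 1.6 -> dx 1.69 dy 0.00 dz -0.09 spin -0.001
```

```bash
python3 -m crank '[{"dx":0.5,"dy":0,"dz":0,"spin":0},{"dx":1,"dy":0,"dz":0,"spin":0},{"dx":1.5,"dy":0,"dz":0,"spin":0},{"dx":2,"dy":0,"dz":0,"spin":0},{"dx":2.5,"dy":0,"dz":0,"spin":0},{"dx":2.5,"dy":0,"dz":0,"spin":0}]'; python3 -m crank '[{"dx":0.5,"dy":0,"dz":0,"spin":0},{"dx":1,"dy":0,"dz":0,"spin":0},{"dx":1.5,"dy":0,"dz":0,"spin":0},{"dx":1.8,"dy":0,"dz":0,"spin":0},{"dx":1.8,"dy":0,"dz":0,"spin":0}]';python3 - <<'E'
from h import *
go(616.2,-17,59.5,1.7)
E
```

```text
time: 38.65
tool_pos: [616.0, -17.8, 91.7]
tcp_rot: [-1.697, 1.569, 3.043]
contact_force: [-0.0, 0.8, -2.2]
grip_width: 15.5
time: 39.07
tool_pos: [616.2, -17.8, 74.0]
tcp_rot: [-1.688, 1.569, 3.052]
contact_force: [-0.7, 0.3, -2.0]
grip_width: 15.6
pos [616.2 -17.8  74. ] toolx [-0.002  0.    -1.   ] yaw_y 1.6 -> dx 1.45 dy 0.00 dz -0.08 spin -0.002
```

```bash
python3 -m crank '[{"dx":0.4,"dy":0,"dz":0,"spin":0},{"dx":0.8,"dy":0,"dz":0,"spin":0},{"dx":1.2,"dy":0,"dz":0,"spin":0},{"dx":1.6,"dy":0,"dz":0,"spin":0},{"dx":1.6,"dy":0,"dz":0,"spin":0},{"dx":1.6,"dy":0,"dz":0,"spin":0}]'
```

```text
time: 39.57
tool_pos: [617.3, -17.9, 59.8]
tcp_rot: [1.33, 1.569, -0.212]
contact_force: [-2.0, 0.6, 7.7]
grip_width: 15.9
```

```bash
python3 -m crank '[{"dx":0,"dy":-0.1,"dz":0,"spin":-0.12},{"dx":0,"dy":-0.1,"dz":0,"spin":-0.24},{"dx":0,"dy":-0.1,"dz":0,"spin":-0.36},{"dx":0,"dy":-0.1,"dz":0,"spin":-0.48},{"dx":0,"dy":-0.1,"dz":0,"spin":-0.6},{"dx":0,"dy":-0.1,"dz":0,"spin":-0.72},{"dx":0,"dy":-0.1,"dz":0,"spin":-0.84},{"dx":0,"dy":-0.1,"dz":0,"spin":-0.96},{"dx":0,"dy":-0.1,"dz":0,"spin":-1.08},{"dx":0,"dy":-0.1,"dz":0,"spin":-1.2},{"dx":0,"dy":-0.1,"dz":0,"spin":-1.32},{"dx":0,"dy":-0.1,"dz":0,"spin":-1.44},{"dx":0,"dy":-0.1,"dz":0,"spin":-1.57},{"dx":0,"dy":-0.1,"dz":0,"spin":-1.57},{"dx":0,"dy":-0.1,"dz":0,"spin":-1.57}]';python3 - <<'E'
from h import *
o=sensors.get_obs(); print(o["moment"])
go(615.8,-17.9,69,91.7)
E
```

```text
time: 40.82
tool_pos: [616.9, -18.1, 60.3]
tcp_rot: [-0.237, 1.567, -0.208]
contact_force: [0.3, -0.1, 7.1]
grip_width: 15.6
[ 0.05441472 -0.13832149  0.09676007]
pos [616.9 -18.1  60.3] toolx [ 0.003 -0.001 -1.   ] yaw_y 91.6 -> dx -0.87 dy 0.03 dz -0.11 spin -0.002
```

```bash
python3 -m crank '[{"dx":-0.2,"dy":0,"dz":-0.02,"spin":0},{"dx":-0.4,"dy":0,"dz":-0.02,"spin":0},{"dx":-0.6,"dy":0,"dz":-0.02,"spin":0},{"dx":-0.8,"dy":0,"dz":-0.02,"spin":0},{"dx":-0.8,"dy":0,"dz":-0.02,"spin":0},{"dx":-0.8,"dy":0,"dz":-0.02,"spin":0}]';python3 - <<'E'
from h import *
o=sensors.get_obs(); print(o["moment"])
go(615.8,-17.9,69,91.7)
E
```

```text
time: 41.32
tool_pos: [616.2, -18.0, 67.4]
tcp_rot: [-0.216, 1.569, -0.189]
contact_force: [2.2, -0.7, 3.7]
grip_width: 15.6
[-0.02977087 -0.64974951  0.00914046]
pos [616.2 -18.   67.4] toolx [ 0.002 -0.    -1.   ] yaw_y 91.6 -> dx -0.16 dy 0.01 dz -0.04 spin -0.003
```

```bash
python3 -m crank '[{"dx":0.05,"dy":0,"dz":0.06,"spin":0},{"dx":0,"dy":0,"dz":0.06,"spin":0},{"dx":-0.1,"dy":0,"dz":0.06,"spin":0},{"dx":-0.12,"dy":0,"dz":0.06,"spin":0},{"dx":-0.12,"dy":0,"dz":0.06,"spin":0}]';python3 - <<'E'
from h import *
o=sensors.get_obs(); print(o["moment"],o["contact_force"])
go(615.8,-17.9,69,91.7)
E
```

```text
time: 41.73
tool_pos: [616.2, -18.0, 68.2]
tcp_rot: [-0.963, 1.571, -0.936]
contact_force: [2.3, -1.6, 3.1]
grip_width: 15.7
[-0.07055178 -0.62493178 -0.02901523] [ 2.28504052 -1.62520404  3.10483621]
pos [616.2 -18.   68.2] toolx [ 0. -0. -1.] yaw_y 91.6 -> dx -0.08 dy 0.01 dz -0.04 spin -0.002
```

```bash
python3 -m crank '[{"dx":0,"dy":0,"dz":0.1,"spin":0},{"dx":-0.06,"dy":0,"dz":0.1,"spin":0},{"dx":-0.06,"dy":0,"dz":0.1,"spin":0},{"dx":-0.06,"dy":0,"dz":0.1,"spin":0}]'
```

```text
time: 42.07
tool_pos: [616.5, -17.8, 68.5]
tcp_rot: [3.107, 1.569, 3.134]
contact_force: [-0.8, -1.4, 3.2]
grip_width: 15.6
```

Engaged (grip point ≈ 87.6). Release and look.

```bash
python3 -m crank '[{"dx":0,"dy":0,"dz":0,"spin":0},{"dx":0,"dy":0,"dz":0,"spin":0},{"dx":0,"dy":0,"dz":0,"spin":0},{"dx":0,"dy":0,"dz":0,"spin":0},{"dx":-1,"dy":0,"dz":0,"spin":0},{"dx":-4,"dy":0,"dz":0,"spin":0},{"dx":-8,"dy":0,"dz":0,"spin":0},{"dx":-12,"dy":0,"dz":-1,"spin":0},{"dx":-15,"dy":0,"dz":-4,"spin":0},{"dx":-17,"dy":2,"dz":-7,"spin":0},{"dx":-17,"dy":3,"dz":-8,"spin":0},{"dx":-17,"dy":3,"dz":-8,"spin":0},{"dx":-17,"dy":3,"dz":-8,"spin":0}]' 60;python3 - <<'E'
from h import *
cam('wrist','w30'); cam('top','t30');cam('scene','s30')
E
```

```text
time: 43.15
tool_pos: [536.3, 10.2, 240.0]
tcp_rot: [-0.271, 1.569, -0.243]
contact_force: [-0.6, 0.4, -0.8]
grip_width: 55.0
```

View pics/w30.png

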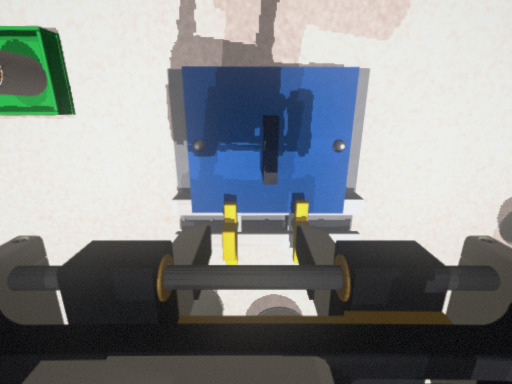

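View pics/s30.png

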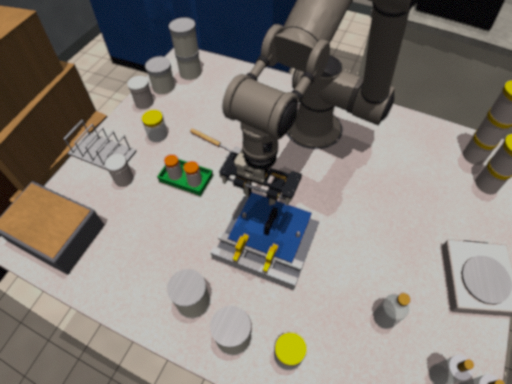

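```bash
python3 -m crank '[{"dx":0,"dy":0,"dz":4,"spin":0},{"dx":0,"dy":0,"dz":8,"spin":0},{"dx":0,"dy":0,"dz":8,"spin":0},{"dx":0,"dy":0,"dz":8,"spin":0}]';python3 -c "
from h import *
cam('wrist','w31')"; python3 -m crank '[{"dx":0,"dy":0,"dz":4,"spin":0},{"dx":0,"dy":0,"dz":7,"spin":0},{"dx":0,"dy":0,"dz":7,"spin":0},{"dx":0,"dy":0,"dz":7,"spin":0}]';python3 - <<'E'
from h import *
a=load('w31');b=cam('wrist','w32')
r=lambda a:cv2.resize(a,None,fx=4,fy=4,interpolation=cv2.INTER_CUBIC)
for n,c in (("31",a),("32",b)):
    for u,v,A,k in blobs(c,[20,110,70],[36,255,255],100)[1]: print(n,round(u,1),round(v,1),A,cv2.boundingRect(k))
cv2.imwrite("pics/w31f.png",np.vstack([a["frame"][:240],b["frame"][:240]]))
E
```

```text
time: 43.63
tool_pos: [617.6, 11.5, 235.6]
tcp_rot: [3.059, 1.567, 3.086]
contact_force: [-0.6, 0.3, -0.8]
grip_width: 55.0
time: 44.02
tool_pos: [686.2, 13.8, 237.6]
tcp_rot: [3.106, 1.569, 3.133]
contact_force: [-0.3, -0.2, 0.6]
grip_width: 54.7
31 228.4 175.8 900.5 (220, 141, 17, 70)
31 307.4 173.8 891.5 (297, 139, 21, 70)
32 309.8 112.9 1207.0 (300, 75, 23, 79)
32 226.5 115.9 1078.5 (217, 78, 19, 78)
```

View pics/w31f.png

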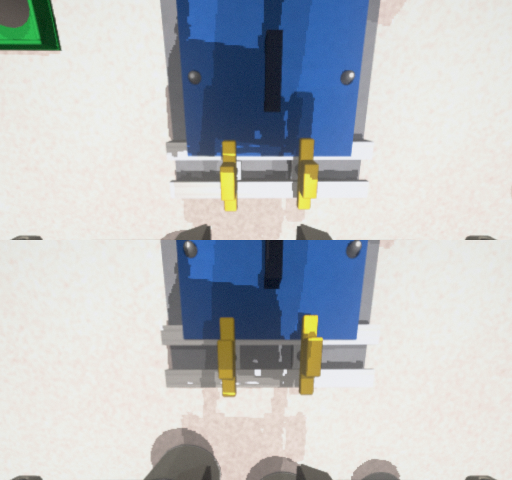

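```bash
python3 - <<'E'
from h import *
a=load('w31');b=load('w32'); r=lambda a:cv2.resize(a,None,fx=6,fy=6,interpolation=cv2.INTER_CUBIC)
cv2.imwrite("pics/w33.png",np.hstack([r(a["frame"][132:217,215:245]),r(a["frame"][132:217,292:322]),r(b["frame"][72:157,212:242]),r(b["frame"][72:157,297:327])]))
E
```

```text
(no output)
```

View pics/w33.png

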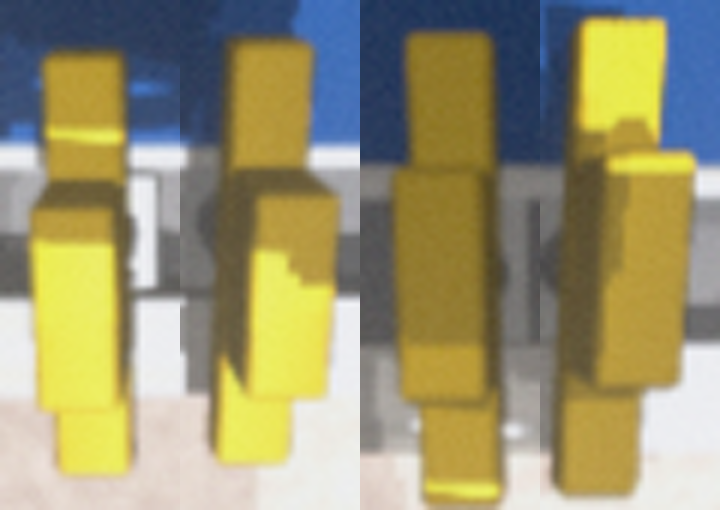

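```bash
python3 - <<'E'
from h import *
a=load('w31');b=load('w32')
F=lambda c,u0,v0:(lambda x,y:(c,u0+(x+.5)/6-.5,v0+(y+.5)/6-.5))
aB,aA,bB,bA=F(a,215,132),F(a,292,132),F(b,212,72),F(b,297,72)
th=np.radians(1.65); R=np.array([[np.cos(th),np.sin(th)],[-np.sin(th),np.cos(th)]]); ctr=np.array([500.2,27.7])
for n,o,pa,pb in (("B",(aB(76,309),bB(81.5,286.5)),((74,208),(78.5,410)),((78.5,170),(84.5,403))),("A",(aA(111,295),bA(104,270)),((115,193),(107.5,397)),((110,153.5),(98.5,387)))):
    x,r=tri(o); print(n,x.round(1),"station",(R@(x[:2]-ctr)).round(1),np.round(r,1))
    for f,p in ((aB if n=="B" else aA,pa),(bB if n=="B" else bA,pb)):
        d=onz(*f(*p[1]),104)-onz(*f(*p[0]),104); print("  yaw",np.degrees(np.arctan2(d[1],d[0])).round(2),np.linalg.norm(d).round(1))
# arm end tops: check tilt: arm top z expected 76, inner & outer ends
print("B ends",tri([aB(85,58),bB(90,40)])[0].round(1),tri([aB(95,470),bB(103,497)])[0].round(1))
print("A ends",tri([aA(92,45),bA(83,22)])[0].round(1),tri([aA(72,460),bA(57,490)])[0].round(1))
E
```

```text
B [616.6 -18.5 103. ] station [115.  -49.5] [0. 0.]
  yaw 1.14 39.0
  yaw 1.26 39.2
A [611.3  74.2 103.2] station [112.4  43.3] [0.2 0.2]
  yaw 3.11 39.2
  yaw 2.59 39.1
B ends [573.8 -19.6  71.8] [657.2 -16.6  81. ]
A ends [568.5  72.5  74.2] [654.   74.9  77. ]
```

```bash
python3 - <<'E'
from h import *
a=load('w31');b=load('w32')
F=lambda c,u0,v0:(lambda x,y:(c,u0+(x+.5)/6-.5,v0+(y+.5)/6-.5))
aB,aA,bB,bA=F(a,215,132),F(a,292,132),F(b,212,72),F(b,297,72)
for n,fa,fb,p in (("B",aB,bB,((74,208),(78.5,170),(78.5,410),(84.5,403))),("A",aA,bA,((115,193),(110,153.5),(107.5,397),(98.5,387)))):
    x=tri([fa(*p[0]),fb(*p[1])])[0]; y=tri([fa(*p[2]),fb(*p[3])])[0]; print(n,x.round(1),y.round(1),(y-x)[2]/(y-x)[0])
r=lambda a:cv2.resize(a,None,fx=7,fy=7,interpolation=cv2.INTER_CUBIC)
cv2.imwrite("pics/w34.png",np.hstack([r(a["frame"][135:215,215:245]),r(b["frame"][75:155,212:242]),r(load('w30')["frame"][190:270,215:245])]))
E
```

```text
B [597.3 -18.8 103.3] [636.8 -18.1 102.3] -0.024714673894326564
A [592.2  73.5 102.7] [631.3  75.3 103.1] 0.011654728128325033
```

View pics/w34.png

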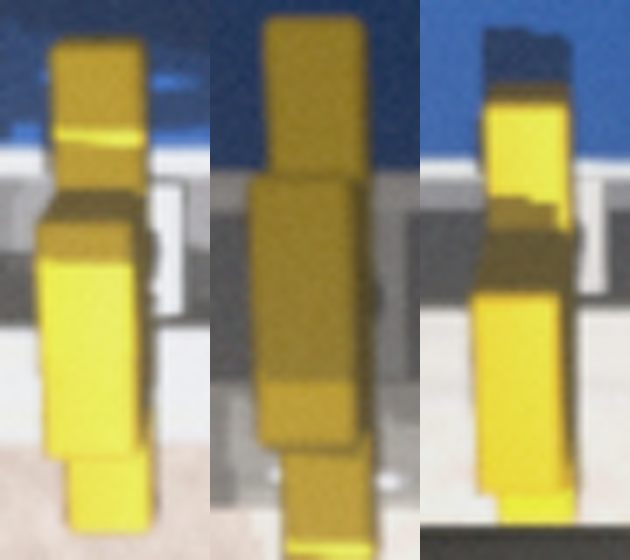

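```bash
python3 - <<'E'
from h import *
a=load('w31');b=load('w32')
r=lambda a:cv2.resize(a,None,fx=6,fy=6,interpolation=cv2.INTER_CUBIC)
cv2.imwrite("pics/w35.png",np.vstack([np.hstack([r(a["frame"][135:175,175:235]),r(a["frame"][135:175,310:370])]),np.hstack([r(b["frame"][75:115,170:230]),r(b["frame"][75:115,315:375])])]))
E
```

```text
(no output)
```

View pics/w35.png

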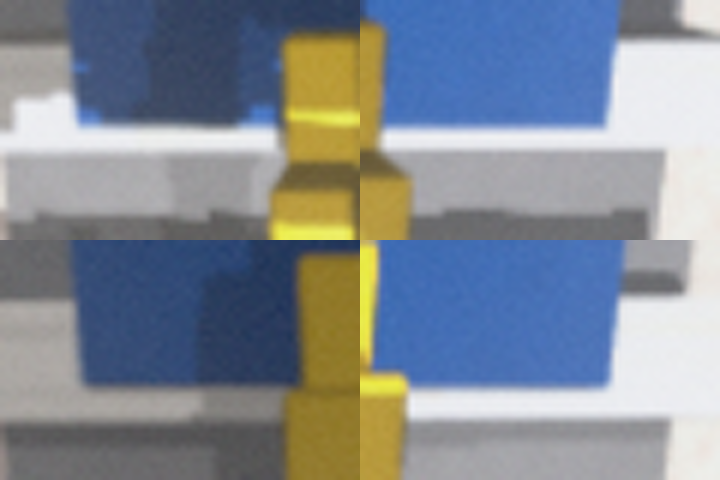

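View pics/t30.png

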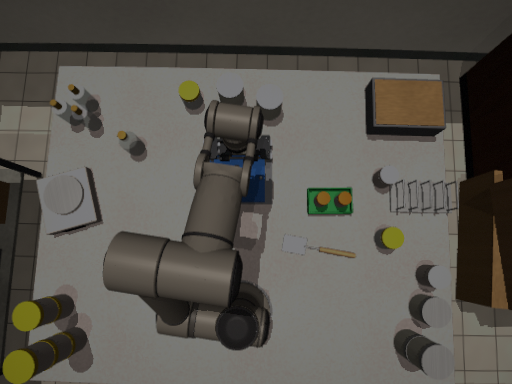

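```bash
python3 - <<'E'
from h import *
a=load('w31');b=load('w32')
q=lambda c,u0,v0,x,y:(c,u0+(x+.5)/6-.5,v0+(y+.5)/6-.5)
L=tri([q(a,175,135,78,125),q(b,170,75,83,145)]); R=tri([q(a,310,135,246,127),q(b,315,75,249,145)])
print(L,R); L,R=L[0],R[0]
m=(L+R)/2; d=(R-L)/np.linalg.norm(R-L); n=np.array([d[1],-d[0]]); print("cover centre est",m[:2]-93*n[:2],"yaw",np.degrees(np.arctan2(-d[0],d[1])))
print(sensors.get_obs()["time"],sensors.get_obs()["contact_force"])
E
```

```text
(array([596.14695909, -74.73093437,  47.9624952 ]), [np.float64(0.02598243470952113), np.float64(0.025982434709523466)]) (array([590.61682309, 134.89193969,  49.99836078]), [np.float64(0.011283996063997508), np.float64(0.011283996064017223)])
cover centre est [500.41861826  27.62800532] yaw 1.511189929324031
44.0667 [-0.62181158  0.6774626   0.75259718]
```

```bash
python3 -c "
from plant import bot
print(bot.close_job())"
```

```text
the job is handed in; nothing more can be done
None
```

The station is shut down and the job was handed in at about 44 s. The hand-in gives no verdict, so what follows is what my own last checks showed.

- **Jars:** Both are standing upright in the green tray, about 75 mm apart.
- **Cover:** It had already been knocked about 28 mm aside, so I found it again before picking it up. I watched both pins come through its holes as I lowered it. My last measurement puts its top at 48–50 mm (49 expected) and its centre within 1 mm of the turntable's axis.
- **Nuts:** Only two were on the bench, and both are locked at 112 and 115 mm across (slot middle 115), 43 mm and 50 mm either side of the middle. They are within about 1.5° of square and 0.025 rad of upright, with the arms over the cover.

**Checks that disagreed:**
- The nut tops measured about 103 mm against 104 expected, which puts the grip point near 87 mm. The arm's own height at release suggested 87.5–88, and both are inside the limits.
- A rough check from the ends of the second nut's arm hinted at a 0.1 rad tilt. I put that down to poorly picked edges, because the grip block's top measured level.
- I checked the bystanders only by eye. They looked undisturbed in the last pictures.

At hand-in the gripper was open and well clear of everything.

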